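Pack a specimen tube into a pneumatic-post carrier

TASK

Get the specimen tube ready for the pneumatic post: take it from the slanted wire rack and lay it down lengthwise in the groove of the open carrier, then swing the hinged upper shell over without slamming it and press it home so that the two halves meet edge to edge all round. Last, flip the wire latch up over the shell's front tab until it stands fully upright, and leave the other things on the bench where they are.

Things in the scene. Friction and masses are not known exactly. Their poses are not given: they have to be found in the camera images.
- specimen: the specimen tube: capped plastic tube, 108 mm long, 16 mm thick, cap 18 mm thick (last 14 mm), foot tapering over the first 24 mm; about 20 g. Origin at the tip of the foot, +z along the tube to the cap. At the start it lies in the middle slot of the slanted wire rack, inclined 32 degrees from level, foot low, cap high and farther to the left.
- specimen_mid (a point): point on the tube's axis halfway along it (54 mm from either end), the place to grasp; between the rack's two cross wires, which stand 20 mm and 30 mm to either side of it along the tube.
- slant_rack: slanted rack of steel wire, fixed, 129 mm wide (y), 105 mm deep (x), 80 mm high; three slots between pairs of pins that stand 1 mm clear of the tube on either side and reach 9 mm above its axis; a strip at the low end stops the foot. A tube lifts out squarely to its length. Origin on the worktop under its middle, +x uphill (away from the robot and to the left), z up.
- carrier: lower half of a pneumatic-post carrier, a grey clamshell 176 mm long and 104 mm thick (111 mm at the black bumper rings), lying level along its own y, fixed in an aluminium cradle. Origin on the worktop under its middle; x from the latch side (front, towards the robot) to the hinge side, z up. The halves meet in the plane 68 mm above the origin.
- nest (a point): where the tube's middle belongs: on the carrier's axis, 68 mm above its origin. A white tray with a V groove (26 mm wide at the top, 13 mm deep) runs along y from 22 to 60 mm either side of it, closed at both ends; the 44 mm between are open for fingers, down to the shell's inside (radius 48 mm). The tube lies with its axis in the meeting plane, pointing either way.
- shell (a joint): hinge of the upper half shell, rad: 0 = closed edge to edge, grows as it opens up and back (away from the latch), stop at 2.0. A stiff hinge (about 0.11 N m): it stays where it is left. When closed the shell is a half cylinder of 52 mm outer radius about the carrier's axis, with low ribs; its tray fits over the tube.
- shell_hinge (a point): middle of the shell's hinge line, 55.5 mm behind the carrier's axis (+x) in the meeting plane; the line runs along the carrier's y.
- shell_tab (a point): outer edge of the finger tab on the middle of the shell's free edge, 130 mm from the hinge line. The tab is 44 mm wide (y), 4 mm thick, and stands out 22 mm from the shell, in the meeting plane when closed, about upright when open; on its outer (upper) face, 12 mm from the edge, is a rounded ridge 2.5 mm high for the latch wire.
- latch (a joint): hinge of the wire bail latch at the front, rad: 0 = closed, standing upright with its wire over the ridge of the shell's tab; grows as it swings down towards the robot. Stays where it is left (0.02 N m). Its wire passes over the tab only when the shell is fully down; swung up too early it goes under the tab and keeps the shell from closing.
- latch_hinge (a point): middle of the latch's hinge line, 62 mm in front of the carrier's axis (-x), 22 mm below the meeting plane; it runs along the carrier's y.
- latch_tip (a point): free end of the latch, 52.5 mm from its hinge line: edge of its black finger plate (34 mm wide along y, 4 mm thick, reaching 20 mm beyond the 5 mm cross wire). Pushed from the front, it swings up and back.
- tape: bystander, to be left alone: roll of tan tape, 68 mm across, 19 mm high, lying flat. Origin under its middle.
- bench_timer: bystander, to be left alone: white bench timer, 58 x 66 x 18 mm, face up. Origin under its middle.
- dropper: bystander, to be left alone: small dropper bottle with a rubber bulb, 32 mm across, 94 mm high, standing between the carrier and the rack. Origin under its middle.
There are look-alikes about, which are no part of the job. Leave any brown look-alike of the specimen alone.

How it is judged:
On the way, in this order (a step that is already met when the one before it is completed fails the run):
1. the tube lies along the groove of the carrier, fully down, with the shell still open (x of specimen_mid in the frame of carrier between -0.006 and 0.006 m and y of specimen_mid in the frame of carrier between -0.01 and 0.01 m and z of specimen_mid in the frame of carrier between 0.062 and 0.073 m and angle between the z axis of specimen and the y axis of carrier, either way round below 0.1 rad and value of joint shell above 0.7 rad and contact force between the fingers and specimen below 0.2 N), for 0.2 s.
2. the upper shell is down, edge to edge, over the tube, with the latch still open (x of specimen_mid in the frame of carrier between -0.006 and 0.006 m and y of specimen_mid in the frame of carrier between -0.01 and 0.01 m and z of specimen_mid in the frame of carrier between 0.062 and 0.073 m and angle between the z axis of specimen and the y axis of carrier, either way round below 0.1 rad and value of joint shell below 0.025 rad and value of joint latch above 0.3 rad), for 0.1 s.
At the end, for the whole second after the job is handed in: the tube lies in the groove (its middle within 6 mm across and 10 mm along of the groove's middle, axis along the carrier within 0.10 rad), the upper shell is closed edge to edge (hinge under 0.025 rad) and the latch stands upright (under 0.12 rad), all at rest (x of specimen_mid in the frame of carrier between -0.006 and 0.006 m and y of specimen_mid in the frame of carrier between -0.01 and 0.01 m and z of specimen_mid in the frame of carrier between 0.062 and 0.073 m and angle between the z axis of specimen and the y axis of carrier, either way round below 0.1 rad and value of joint shell below 0.025 rad and value of joint latch below 0.12 rad and linear speed of specimen below 0.02 m/s); the robot touches nothing.
It fails at once if the shell is slammed (faster than 4 rad/s) (velocity of joint shell below -4 rad/s).
It fails at once if the tape, the timer or the dropper bottle is pushed more than 30 mm from its place or knocked over (distance of any of tape, bench_timer, dropper from where it was at the start of the episode above 0.03 m or angle between dropper's own z axis and vertical above 0.6 rad).
It also fails if it takes over 59 s, if anything falls off the work surface, if the arm or the gripper's body presses on something with over 40 N, if the wrist force passes 120 N, or if a joint passes its speed limit or range.

ROBOT

A 6-joint arm with a two-finger parallel gripper is mounted at the origin on a cart in front of the work surface, level with it; the furniture and walls round the work are solid. World frame = base frame: x ahead of the robot, y to its left, z up, the work surface at z = 0. Lengths are in m, angles in rad, forces in N, time in s.
With the tool pointing down it reaches from about 0.375 to 0.975 m from the base axis. Payload 3.8 kg.
Tool frame: the origin (TCP) lies at the very end of the fingers, on their centre line; the grasp point (between the pads) lies 19 mm behind it (bot.grip_point_offset is the distance from the TCP to the grasp point, in m); z points along the fingers, x is the direction in which the jaws open and shut, and the axes are right-handed (so a half turn about z gives the same grasp; the last joint's range is limited). The gripper opens to 85 mm and grips with 20 to 120 N. Pads are 22 mm wide; open, the fingers measure 114 mm over their backs; the gripper's body (76 mm by 85 mm) begins 54 mm behind the grasp point. The pads swing forward as they close: fully open they stand 13 mm farther back than shut.
Start: joints at [1.174, 0.264, 1.604, -0, 1.274, -0.037], TCP at [0.238, 0.632, 0.231] pointing down, gripper open.
Joint ranges: [-2.63, 2.63], [-0.94, 2.18], [0.31, 2.57], [-1.31, 4.45], [0, 2.66], [-2.55, 2.55]. Speed limits (rad/s): [2.57, 2.57, 3.14, 3.14, 3.14, 3.14].

INTERFACE

Orientations are given as a rotation vector (axis times angle).
In Python, from workcell import bot, read_camera gives the robot as it stands.
- The arm moves only by the tool arm_command, never from a script. Its argument "rows" is a list of rows, each an object with "delta_rot": the turn, a rotation vector about the tool's x, y, z in rad, a list of three; "xyz": the shift along the tool's x, y, z in m, a list of three; "gripper": the finger opening in m, from 0 to 0.0854. A call has 1 to 12 rows; each row shifts and turns the commanded pose from where the row before left it, along the tool's axes as they then stand; what a row does not reach is not made up. A row lasts 1/10 s, in which the tool goes at most 50 mm and 8.59 degrees, less where a joint would pass 70% of its speed; a pose out of reach is approached as far as the arm can. A call is refused whole if a number of a shift passes 0.05 or a number of a turn 0.15, either way. A call with a gripper value outside its range is refused whole. The fingers move at their own pace and stop on an object; "force" is the grip in N (left out, the last holds). Time passes only in rows, so rows that do not move let the fingers close. It gives the time, the measured TCP pose, the force and the opening at its end, in the units of the state.
- bot.read_state(): the state, without advancing time (a new reading comes with each control period).
- read_camera(name): name is "side" or "top"; returns a dict with "pixels" (384x512x3 uint8, red, green, blue), "range_z" (384x512 float32, m along the optical axis (not along the pixel's ray), 0 where there is no reading), "intrinsics" (3x3 intrinsics, pixels), "dist_coeffs" ([k1, k2, p1, p2, k3] as OpenCV has them; the pictures are not rectified), "camera_from_world" (4x4, takes a point from world to camera coordinates). Camera axes: x right, y up, looking along -z (the intrinsics and any distortion apply to the point x, -y, -z); pixel columns grow to the right and rows downward; lengths in m; the calibration is good to about 2 mm. A picture is of the moment at which its call begins.
- bot.finish_job(): hands the job in, once; it reports no verdict.
The state is a dict: "time": time; "q": joint angles; "joint_vel": joint speeds; "joint_torque": joint torques, N m; "tool_pos": TCP position; "tcp_rot": TCP orientation; "wrist_force": force on the tool from outside, world axes, zero at the start; "torque": the same for the moment, N m; "width": opening from 0.0 (shut) to 1.0 (fully open).
Only numpy, scipy, OpenCV 4.12 (cv2) and the standard library are available. Lean on these libraries where they do the work, as an engineer would, in place of code of your own. Each camera call takes 0.05 s, during which the arm holds its last target.

## Working session

There is one attempt and no reset: what is moved stays moved. The work goes in short steps, Python scripts to look and compute and a tool call to move; the robot and the scene stay as the last step left them, time stands still between calls to the robot, and variables do not carry over. Pictures are saved under pics/ and viewed, and the job is handed in when it is done.

Besides the shell and the picture viewer there is one more tool, called after ">>>" by a JSON object that holds its "fn" and its "kwargs", one argument or row to a line. arm_command: Moves the arm, as the interface text tells. Its arguments: {"type":"object","properties":{"rows":{"type":"array","items":{"type":"object","properties":{"delta_rot":{"type":"array","items":{"type":"number"}},"xyz":{"type":"array","items":{"type":"number"}},"gripper":{"type":"number"}}}},"force":{"type":"number"}},"required":["rows"]}

```bash
ls; mkdir -p pics
python3 - <<'E'
from workcell import bot, read_camera
import cv2, numpy as np
print(bot.read_state(), bot.grip_point_offset)
for n in("side","top"):
    c=read_camera(n); np.savez(f'{n}0.npz',**c)
    cv2.imwrite(f'pics/{n}0.png',cv2.resize(c["pixels"][:,:,::-1],(800,600),interpolation=cv2.INTER_CUBIC))
    print(n,c["intrinsics"],c["dist_coeffs"],c["camera_from_world"])
E
```

```text
pics
{'time': 0.0, 'q': array([ 1.17412286e+00,  2.64749848e-01,  1.60533451e+00, -1.07386697e-06,
        1.27370166e+00, -3.69304269e-02]), 'joint_vel': array([-2.56416351e-05, -1.22611626e-03, -4.53320325e-04, -1.58053435e-03,
       -1.74604540e-03,  9.88644166e-05]), 'joint_torque': array([-1.17214979e-03, -5.15120137e+01, -3.67304778e+01, -1.39841550e-04,
        1.33248285e-02,  7.54050433e-06]), 'tool_pos': array([0.23736915, 0.63112713, 0.22998558]), 'tcp_rot': array([ 2.58205204,  1.78750627, -0.00290127]), 'wrist_force': array([ 0.16790961, -0.50721062,  0.07104648]), 'torque': array([0.03308285, 0.01794928, 0.03790594]), 'width': 1.0002646270025843} 0.0187
side [[360.12693212   0.         253.72538488]
 [  0.         360.12693212 192.53217627]
 [  0.           0.           1.        ]] [-0.05758761  0.          0.          0.          0.        ] [[ 0.96161608 -0.27412649 -0.01221398 -0.52370763]
 [ 0.12278672  0.39006687  0.91256302 -0.13806437]
 [-0.24539343 -0.87903499  0.40875366 -0.7308958 ]
 [ 0.          0.          0.          1.        ]]
top [[445.57880638   0.         247.66748393]
 [  0.         445.57880638 190.9079289 ]
 [  0.           0.           1.        ]] [-0.12784125  0.          0.          0.          0.        ] [[ 0.01224155 -0.99985495 -0.01184185  0.02181196]
 [ 0.98505076  0.01002353  0.17197249 -0.57561432]
 [-0.17182885 -0.01377003  0.98503057 -1.18137725]
 [ 0.          0.          0.          1.        ]]
```

View pics/side0.png

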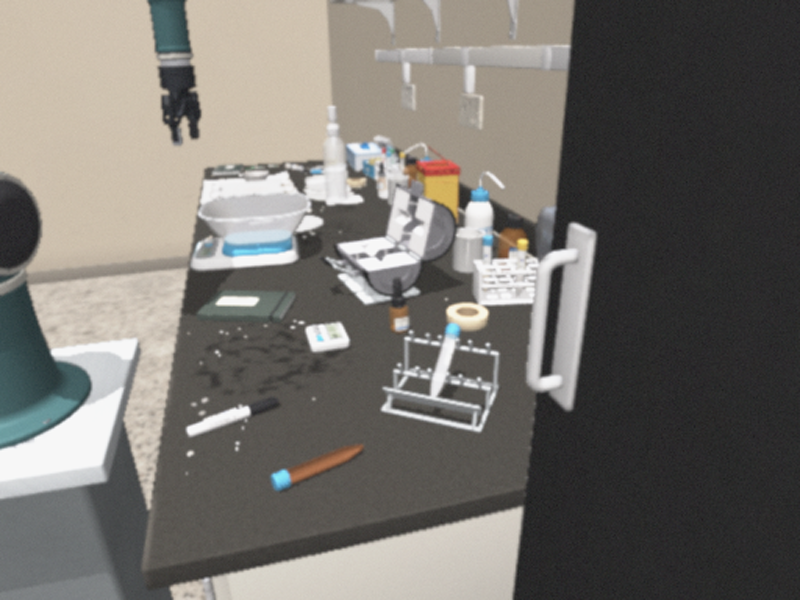

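View pics/top0.png

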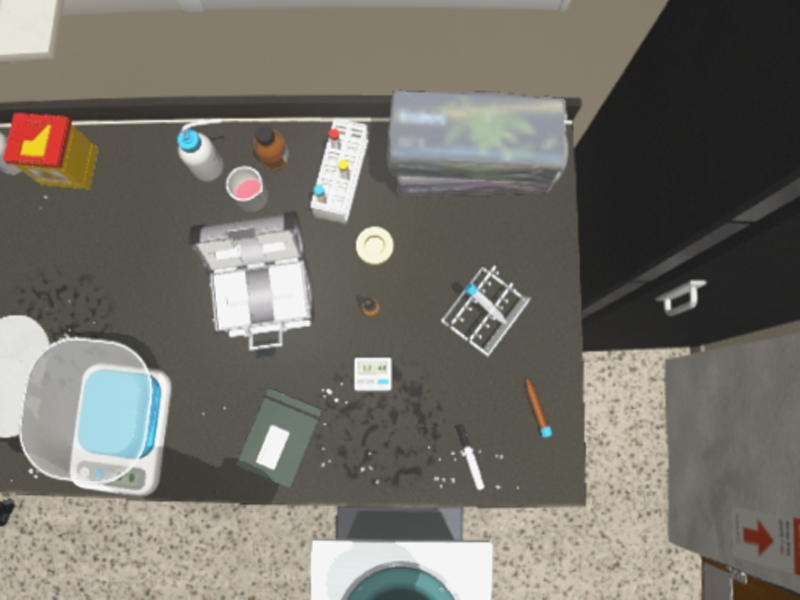

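The side view shows the tube in the rack, with its cap at (453,330), and the open carrier near (390,240). In the top view the carrier is around (258,290), with its latch at (265,335). The rack is around (487,310), with the tube's cap at (472,289) and foot near (505,320). A glass case sits behind the rack. Next I'll build the deprojection helpers and zoom in.

```bash
cat > h.py <<'E'
import numpy as np, cv2
from workcell import bot, read_camera
from scipy.spatial.transform import Rotation as R
def load(n): return dict(np.load(n))
def ray(c,uv):
    uv=np.array(uv,float).reshape(-1,1,2)
    p=cv2.undistortPoints(uv,c["intrinsics"],c["dist_coeffs"]).reshape(-1,2)
    d=np.c_[p[:,0],-p[:,1],-np.ones(len(p))]
    T=c["camera_from_world"]; Rm=T[:3,:3]; o=-Rm.T@T[:3,3]
    return o,d@Rm   # point = o + depth*d
def pts(c,uv):
    o,d=ray(c,uv); uv=np.array(uv).reshape(-1,2)
    z=c["range_z"][np.round(uv[:,1]).astype(int),np.round(uv[:,0]).astype(int)]
    P=o+z[:,None]*d; P[z==0]=np.nan; return P
def cloud(c):
    h,w=c["range_z"].shape
    u,v=np.meshgrid(np.arange(w),np.arange(h))
    return pts(c,np.c_[u.ravel(),v.ravel()]).reshape(h,w,3)
def onz(c,uv,z):
    o,d=ray(c,uv); return o+((z-o[2])/d[:,2])[:,None]*d
def proj(c,P):
    P=np.atleast_2d(P); T=c["camera_from_world"]; q=P@T[:3,:3].T+T[:3,3]; q=q*[1,-1,-1]
    return cv2.projectPoints(q.reshape(-1,1,3),np.zeros(3),np.zeros(3),c["intrinsics"],c["dist_coeffs"])[0].reshape(-1,2)
def grab(tag):
    o={}
    for n in("side","top"):
        c=read_camera(n); np.savez(f'{n}{tag}.npz',**c); o[n]=c
    return o
def crop(c,u0,v0,u1,v1,f,name):
    s=min(800/(u1-u0),600/(v1-v0))
    cv2.imwrite('pics/'+name,cv2.resize(c["pixels"][v0:v1,u0:u1,::-1],(int((u1-u0)*s),int((v1-v0)*s)),interpolation=cv2.INTER_NEAREST)); print(name,s)
E
python3 - <<'E'
from h import *
t=load('top0.npz'); s=load('side0.npz')
crop(t,110,125,210,230,6,'tcar.png'); crop(t,275,160,350,235,6,'track.png'); crop(s,200,110,310,200,6,'scar.png')
crop(s,240,200,330,280,6,'srack.png')
for n,c in(('top',t),('side',s)):
    hsv=cv2.cvtColor(c["pixels"],cv2.COLOR_RGB2HSV)
    m=((hsv[...,0]>90)&(hsv[...,0]<112)&(hsv[...,1]>120)&(hsv[...,2]>100)).astype(np.uint8)
    k,l,st,ce=cv2.connectedComponentsWithStats(m)
    for i in range(1,k):
        if st[i,4]>8:
            P=cloud(c)[l==i]; print(n,st[i],ce[i].round(1),np.nanmedian(P,0).round(4))
E
```

```text
tcar.png 5.714285714285714
track.png 8.0
scar.png 6.666666666666667
srack.png 7.5
top [113  83  15  14 146] [120.7  89.7] [0.837  0.3759 0.1368]
top [201 119   6   6  29] [203.4 121.2] [0.7556 0.1503 0.1122]
top [298 182   7   7  38] [300.9 184.8] [ 0.5867 -0.1155  0.0845]
top [ 91 243  12  49 199] [ 97.5 267.3] [0.359  0.4432 0.0347]
top [243 243   5   2  10] [245.  243.5] [0.4322 0.0343 0.0181]
top [346 273   7   7  35] [349.2 276.4] [ 0.3446 -0.2556  0.0138]
side [301 121  11   7  58] [306.4 124.4] [0.8351 0.3662 0.1326]
side [310 153   5   3  14] [312.1 153.9] [0.7547 0.1419 0.1062]
side [143 155  43   8 212] [163.7 159. ] [0.3601 0.4457 0.0352]
side [290 210   4   4   9] [291.8 211.6] [ 0.5909 -0.1247  0.0826]
side [174 304  11   9  58] [179.2 308.7] [ 0.3439 -0.2643  0.0111]
```

View pics/tcar.png

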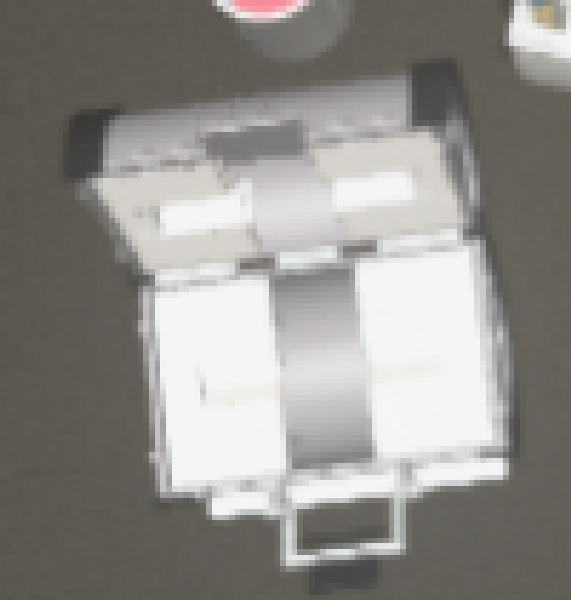

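View pics/track.png

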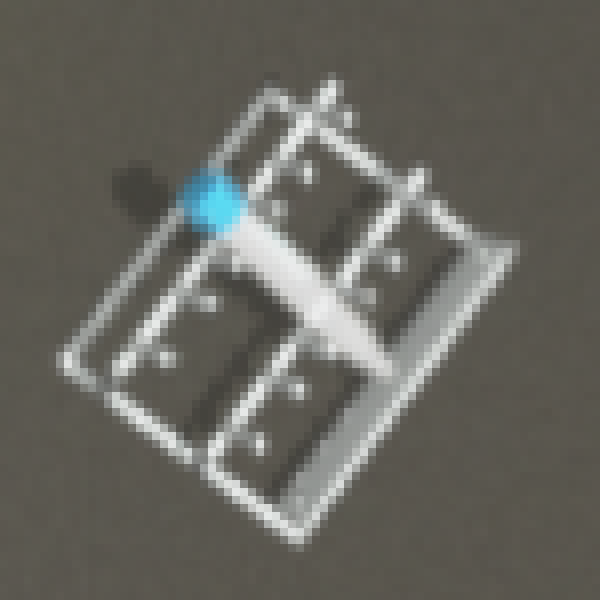

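View pics/scar.png

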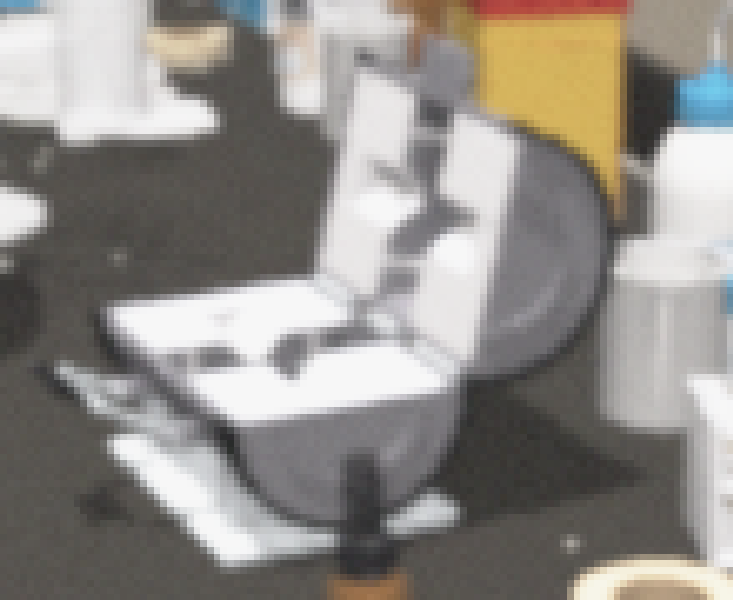

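View pics/srack.png

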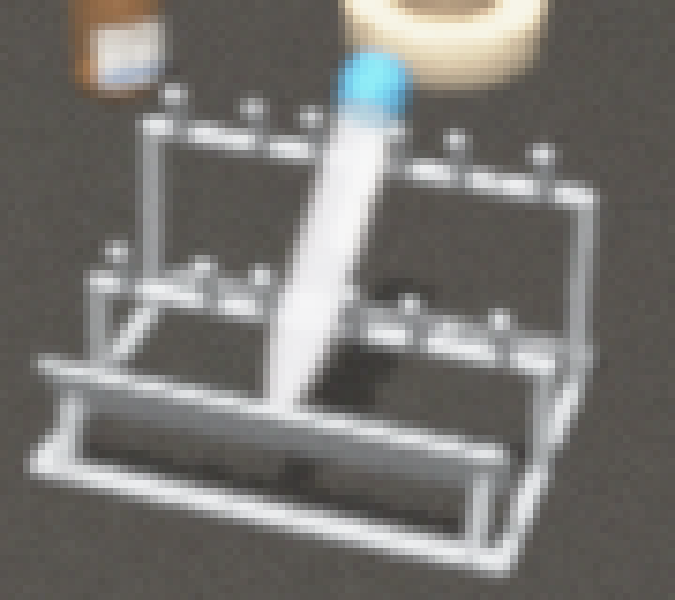

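The crops show the tube running from the cap at top crop (213,203) to the foot at (395,372), and the latch in the carrier's front at crop (345,550). I'll fit the tube axis and the carrier frame from depth.

```bash
cat > m1.py <<'E'
from h import *
from scipy.optimize import least_squares
t=load('top0.npz'); s=load('side0.npz')
cap=np.array([.588,-.119,.077])
# rack base corners on table, top view
cr=np.array([[68,360],[270,92],[515,250],[297,535]])/8+[275,160]-.5
print('base corners z0',onz(t,cr,0.003).round(4).tolist())
sc=np.array([[40,465],[500,570],[590,360]])/7.5+[240,200]-.5
print('side base corners',onz(s,sc,0.003).round(4).tolist())
# pins (balls) in top view, at height: print cloud
allp=[]
for n,c,box in(('top',t,(275,160,350,235)),('side',s,(240,200,330,280))):
    P=cloud(c); sub=P[box[1]:box[3],box[0]:box[2]].reshape(-1,3); px=c["pixels"][box[1]:box[3],box[0]:box[2]].reshape(-1,3).astype(int)
    ok=np.isfinite(sub[:,0]); sub=sub[ok];px=px[ok]
    # rough axis: cap->foot guess from top picture
    a=onz(t,[[301.6-.5,185.4-.5]],0.078)[0]; f=onz(t,[[324.4-.5,206.5-.5]],0.020)[0]
    d=(f-a)/np.linalg.norm(f-a); r=sub-a; al=r@d; dist=np.linalg.norm(r-al[:,None]*d,axis=1)
    m=(dist<.0125)&(al>.015)&(al<.078)&(px.min(1)>140)
    print(n,a.round(4),f.round(4),np.linalg.norm(f-a),'tilt',np.degrees(np.arcsin(-d[2])),m.sum())
    allp.append(sub[m])
def fit(Q):
    def res(x):
        p=np.array([x[0],x[1],a[2]]); th,ti=x[2],x[3]
        d=np.array([np.cos(ti)*np.cos(th),np.cos(ti)*np.sin(th),np.sin(ti)])
        r=Q-p-[0,0,x[4]]; return np.r_[np.linalg.norm(np.cross(r,d),axis=1)-.008, (ti-np.radians(32))*.05]
    th0=np.arctan2(a[1]-f[1],a[0]-f[0])
    return least_squares(lambda x:res(np.r_[x,0]) if len(x)==4 else res(x),[a[0],a[1],th0,np.radians(32)],loss='soft_l1',f_scale=.002)
for Q in allp+[np.vstack(allp)]:
    o=fit(Q); x=o.x; print(len(Q),x.round(4),np.degrees(x[2:]).round(1),'rms',np.sqrt(np.mean(o.fun**2)))
E
python3 m1.py
```

```text
base corners z0 [[0.5452, -0.0724, 0.003], [0.6438, -0.1458, 0.003], [0.5867, -0.2337, 0.003], [0.4833, -0.1537, 0.003]]
side base corners [[0.4821, -0.155, 0.003], [0.5801, -0.232, 0.003], [0.6423, -0.1513, 0.003]]
top [ 0.5884 -0.1166  0.078 ] [ 0.5395 -0.1869  0.02  ] 0.1034040556990204 tilt 34.118506800686 113
side [ 0.5884 -0.1166  0.078 ] [ 0.5395 -0.1869  0.02  ] 0.1034040556990204 tilt 34.118506800686 235
113 [ 0.5886 -0.1183  0.9184  0.5701] [52.6 32.7] rms 0.0014391068230546285
235 [ 0.588  -0.1167  0.9314  0.5541] [53.4 31.7] rms 0.0012778490167235125
348 [ 0.5883 -0.1171  0.9262  0.5577] [53.1 32. ] rms 0.0013631457113096595
```

```bash
cat > m2.py <<'E'
from h import *
t=load('top0.npz'); s=load('side0.npz')
P=cloud(t)
# carrier tray top plane points z~0.068
box=(130,165,205,215)
sub=P[box[1]:box[3],box[0]:box[2]]; px=t["pixels"][box[1]:box[3],box[0]:box[2]].astype(int)
m=(px.min(2)>225)
Q=sub[m]; print(np.nanpercentile(Q[:,2],[5,25,50,75,95]))
m2=(m&(abs(sub[...,2]-np.nanmedian(Q[:,2]))<.004)).astype(np.uint8)
vv,uu=np.nonzero(m2); uv=np.c_[uu+box[0],vv+box[1]]
W=onz(t,uv,0.068)[:,:2].astype(np.float32)
print('minrect',cv2.minAreaRect(W), len(W))
def tc(p): return np.array(p)/5.714+[110,125]-.5
def sc(p): return np.array(p)/6.6667+[200,110]-.5
print('tray corners z68',onz(t,tc([[150,285],[165,492],[505,450],[485,245]]),.068).round(4).tolist())
print('strip edges z68',onz(t,tc([[275,270],[355,262],[288,470],[372,458]]),.068).round(4).tolist())
print('hinge lugs',pts(t,tc([[195,270],[305,258],[420,245]])).round(4).tolist())
print('latch wire corners(depth)',pts(t,tc([[288,562],[402,548],[345,575]])).round(4).tolist())
print('latch z', [onz(t,tc([[288,562],[402,548],[345,580]]),z).round(4).tolist() for z in (.046,.03)])
print('side latch wire',pts(s,sc([[60,368],[105,425],[50,372]])).round(4).tolist())
print('shell tab side',pts(s,sc([[450,50],[450,75]])).round(4).tolist(),'top',pts(t,tc([[255,140],[230,140],[290,135]])).round(4).tolist())
print('side tray corners',onz(s,sc([[108,315],[320,280],[235,425],[460,380]]),.068).round(4).tolist())
for nm,z in(('dropper',0.07),): print(pts(t,[[236,195]]))
E
python3 m2.py
```

```text
[0.00711404 0.06323501 0.06603792 0.06809996 0.07084807]
minrect ((0.5807152986526489, 0.25360384583473206), (0.10537422448396683, 0.15504781901836395), 8.692119598388672) 1103
tray corners z68 [[0.6155, 0.3388, 0.068], [0.5145, 0.3259, 0.068], [0.5368, 0.1629, 0.068], [0.6366, 0.1758, 0.068]]
strip edges z68 [[0.6234, 0.2777, 0.068], [0.6277, 0.2387, 0.068], [0.5259, 0.2667, 0.068], [0.5322, 0.2265, 0.068]]
hinge lugs [[0.6214, 0.315, 0.076], [0.6286, 0.2624, 0.072], [0.6353, 0.2067, 0.0724]]
latch wire corners(depth) [[0.4828, 0.2668, 0.0587], [0.4967, 0.2222, -0.0021], [0.476, 0.237, 0.0695]]
latch z [[[0.4841, 0.2695, 0.046], [0.4916, 0.2142, 0.046], [0.4758, 0.2413, 0.046]], [[0.4856, 0.2729, 0.03], [0.4933, 0.2169, 0.03], [0.4772, 0.2444, 0.03]]]
side latch wire [[0.4825, 0.2633, 0.0633], [0.5156, 0.3541, -0.0008], [0.4754, 0.2443, 0.0687]]
shell tab side [[0.6615, 0.2606, 0.1915], [0.6598, 0.2554, 0.1817]] top [[0.6574, 0.2642, 0.1821], [0.6572, 0.2753, 0.1828], [0.6587, 0.2478, 0.1859]]
side tray corners [[0.5137, 0.3153, 0.068], [0.6205, 0.3359, 0.068], [0.5375, 0.1596, 0.068], [0.641, 0.1823, 0.068]]
[[0.55773556 0.05890816 0.08524058]]
```

```bash
cat > m3.py <<'E'
from h import *
t=load('top0.npz'); s=load('side0.npz')
p0=np.array([.5883,-.1171,.078]); th,ti=np.radians(53.1),np.radians(32)
d=np.array([np.cos(ti)*np.cos(th),np.cos(ti)*np.sin(th),np.sin(ti)])
# coordinate along axis (from p0) where the blue/white boundary and ends fall
for n,c,q in(('top',t,{'bound':(np.array([240,228])/8+[275,160]-.5),'foot':(np.array([395,372])/8+[275,160]-.5)}),
             ('side',s,{'bound':(np.array([365,120])/7.5+[240,200]-.5),'foot':(np.array([282,405])/7.5+[240,200]-.5),'captop':(np.array([378,48])/7.5+[240,200]-.5)})):
    L=np.linspace(-.12,.04,321); pr=proj(c,p0+L[:,None]*d)
    for k,v in q.items():
        # closest along axis direction in image
        i=np.argmin(np.linalg.norm(pr-v,axis=1)); print(n,k,L[i].round(4),np.linalg.norm(pr[i]-v).round(2),(p0+L[i]*d).round(4))
    # profile of colours along the axis
    L2=np.arange(-.116,.044,.004); pr=proj(c,p0+L2[:,None]*d)
    print([(round(float(l)*1000),*c["pixels"][int(round(v)),int(round(u))]) for l,(u,v) in zip(L2,pr)][-14:])
g=t["pixels"][160:215,125:205].astype(float).mean(2)
g=np.clip((g-215)*6,0,255).astype(np.uint8)
cv2.imwrite('pics/tray.png',cv2.resize(g,(800,550),interpolation=cv2.INTER_NEAREST))
E
python3 m3.py
```

```text
top bound -0.014 0.06 [ 0.5812 -0.1266  0.0706]
top foot -0.0995 0.63 [ 0.5376 -0.1846  0.0253]
[(-12, np.uint8(198), np.uint8(221), np.uint8(230)), (-8, np.uint8(102), np.uint8(214), np.uint8(239)), (-4, np.uint8(91), np.uint8(216), np.uint8(241)), (0, np.uint8(89), np.uint8(214), np.uint8(240)), (4, np.uint8(75), np.uint8(172), np.uint8(210)), (8, np.uint8(64), np.uint8(132), np.uint8(161)), (12, np.uint8(67), np.uint8(116), np.uint8(138)), (16, np.uint8(88), np.uint8(88), np.uint8(83)), (20, np.uint8(89), np.uint8(86), np.uint8(78)), (24, np.uint8(88), np.uint8(85), np.uint8(77)), (28, np.uint8(87), np.uint8(85), np.uint8(76)), (32, np.uint8(86), np.uint8(85), np.uint8(75)), (36, np.uint8(90), np.uint8(87), np.uint8(78)), (40, np.uint8(88), np.uint8(86), np.uint8(77))]
side bound -0.0085 0.14 [ 0.584  -0.1229  0.0735]
side foot -0.095 0.09 [ 0.5399 -0.1815  0.0277]
side captop 0.0145 1.17 [ 0.5957 -0.1073  0.0857]
[(-12, np.uint8(231), np.uint8(235), np.uint8(238)), (-8, np.uint8(184), np.uint8(212), np.uint8(222)), (-4, np.uint8(172), np.uint8(204), np.uint8(222)), (0, np.uint8(142), np.uint8(229), np.uint8(245)), (4, np.uint8(135), np.uint8(229), np.uint8(245)), (8, np.uint8(144), np.uint8(236), np.uint8(247)), (12, np.uint8(168), np.uint8(218), np.uint8(232)), (16, np.uint8(211), np.uint8(209), np.uint8(195)), (20, np.uint8(242), np.uint8(234), np.uint8(212)), (24, np.uint8(246), np.uint8(243), np.uint8(228)), (28, np.uint8(237), np.uint8(222), np.uint8(193)), (32, np.uint8(164), np.uint8(142), np.uint8(118)), (36, np.uint8(169), np.uint8(147), np.uint8(121)), (40, np.uint8(243), np.uint8(235), np.uint8(212))]
```

View pics/tray.png

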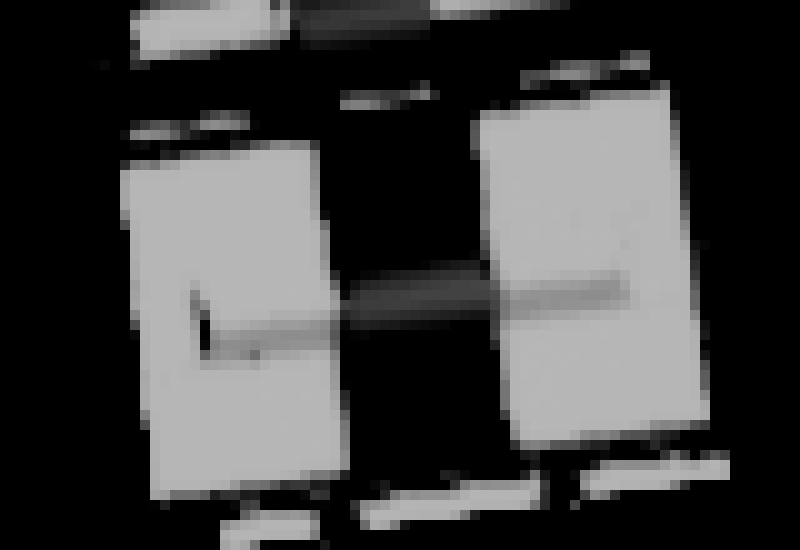

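```bash
cat > plan.py <<'E'
from h import *
import math
def Rax(zd,xd):
    z=np.array(zd,float);z/=np.linalg.norm(z);x=np.array(xd,float);x-=x@z*z;x/=np.linalg.norm(x)
    return np.c_[x,np.cross(z,x),z]
def state():
    s=bot.read_state(); return np.array(s["tool_pos"]),R.from_rotvec(s["tcp_rot"]).as_matrix()
def rows(p,Rm,wps,grip,vmax=.045,wmax=.14,nmin=1,last=True):
    out=[]
    for P,Q in wps:
        P=np.array(P,float); Q=Rm if Q is None else Q
        n=max(nmin,math.ceil(np.linalg.norm(P-p)/vmax-1e-6),math.ceil(np.linalg.norm(R.from_matrix(Rm.T@Q).as_rotvec())/wmax-1e-6))
        for i in range(n):
            f=1/(n-i)
            dx=np.round(Rm.T@((P-p)*f),4 if vmax<.02 else 3); dr=np.round(R.from_matrix(Rm.T@Q).as_rotvec()*f,3)
            out.append({"xyz":(dx+0).tolist(),"delta_rot":(dr+0).tolist(),"gripper":grip})
            p=p+Rm@dx; Rm=Rm@R.from_rotvec(dr).as_matrix()
    import json
    for k in range(0,len(out),12): print(json.dumps(out[k:k+12]))
    print('end',p.round(4),len(out)); return p,Rm
E
python3 - <<'E'
from plan import *
t=load('top0.npz')
def q(a): return onz(t,np.array(a)/10+[125,160]-.5,.068)
L=q([(121,168),(318,145),(347,472),(150,498)]); Rr=q([(474,115),(670,92),(708,422),(515,447)])
print(L.round(4).tolist(),Rr.round(4).tolist()); print('centre',L.mean(0),Rr.mean(0),(L.mean(0)+Rr.mean(0))/2)
d=L.mean(0)-Rr.mean(0); print('yaw',np.degrees(np.arctan2(-d[0],d[1])))
G=onz(t,np.array([(205,345),(330,330),(505,303),(625,288)])/10+[125,160]-.5,.056); print('groove bottom',G.round(4).tolist(), G.mean(0))
Qg=Rax((.318,.424,-.848),(.8,-.6,0)); p,Rm=state()
rows(p,Rm,[((.42,.05,.26),Rm@R.from_rotvec(R.from_matrix(Rm.T@Qg).as_rotvec()*.93).as_matrix()),((.5377,-.1855,.121),Qg)],.05)
E
```

```text
[[0.6101, 0.3361, 0.068], [0.617, 0.2811, 0.068], [0.526, 0.2687, 0.068], [0.5182, 0.3229, 0.068]] [[0.6259, 0.2379, 0.068], [0.6328, 0.1836, 0.068], [0.5409, 0.1701, 0.068], [0.5335, 0.2227, 0.068]]
centre [0.56784618 0.30220516 0.068     ] [0.58325993 0.20358137 0.068     ] [0.57555305 0.25289326 0.068     ]
yaw 8.882801556985045
groove bottom [[0.5627, 0.3128, 0.056], [0.5673, 0.2779, 0.056], [0.5754, 0.2292, 0.056], [0.5799, 0.1959, 0.056]] [0.57130076 0.2539587  0.056     ]
[{"xyz": [-0.034, 0.027, -0.002], "delta_rot": [0.026, 0.034, 0.12], "gripper": 0.05}, {"xyz": [-0.031, 0.031, -0.004], "delta_rot": [0.026, 0.034, 0.12], "gripper": 0.05}, {"xyz": [-0.027, 0.034, -0.006], "delta_rot": [0.026, 0.034, 0.119], "gripper": 0.05}, {"xyz": [-0.022, 0.037, -0.007], "delta_rot": [0.026, 0.034, 0.119], "gripper": 0.05}, {"xyz": [-0.017, 0.039, -0.009], "delta_rot": [0.026, 0.035, 0.12], "gripper": 0.05}, {"xyz": [-0.012, 0.04, -0.011], "delta_rot": [0.026, 0.034, 0.119], "gripper": 0.05}, {"xyz": [-0.007, 0.041, -0.012], "delta_rot": [0.026, 0.035, 0.12], "gripper": 0.05}, {"xyz": [-0
[... 516 characters left out ...]
8, 0.029, -0.017], "delta_rot": [0.026, 0.035, 0.119], "gripper": 0.05}, {"xyz": [0.031, 0.029, 0.008], "delta_rot": [0.004, 0.005, 0.018], "gripper": 0.05}, {"xyz": [0.031, 0.028, 0.007], "delta_rot": [0.004, 0.005, 0.018], "gripper": 0.05}, {"xyz": [0.031, 0.027, 0.008], "delta_rot": [0.004, 0.005, 0.018], "gripper": 0.05}, {"xyz": [0.032, 0.027, 0.008], "delta_rot": [0.004, 0.005, 0.018], "gripper": 0.05}, {"xyz": [0.032, 0.027, 0.007], "delta_rot": [0.004, 0.005, 0.018], "gripper": 0.05}, {"xyz": [0.033, 0.026, 0.008], "delta_rot": [0.004, 0.006, 0.018], "gripper": 0.05}, {"xyz": [0.033, 0.025, 0.008], "delta_rot": [0.003, 0.005, 0.018], "gripper": 0.05}]
end [ 0.5377 -0.1854  0.1207] 21
```

>>> {"fn": "arm_command", "kwargs": {
  "rows": [
    {"xyz": [-0.034,0.027,-0.002],"delta_rot": [0.026,0.034,0.12],"gripper": 0.05},
    {"xyz": [-0.031,0.031,-0.004],"delta_rot": [0.026,0.034,0.12],"gripper": 0.05},
    {"xyz": [-0.027,0.034,-0.006],"delta_rot": [0.026,0.034,0.119],"gripper": 0.05},
    {"xyz": [-0.022,0.037,-0.007],"delta_rot": [0.026,0.034,0.119],"gripper": 0.05},
    {"xyz": [-0.017,0.039,-0.009],"delta_rot": [0.026,0.035,0.12],"gripper": 0.05},
    {"xyz": [-0.012,0.04,-0.011],"delta_rot": [0.026,0.034,0.119],"gripper": 0.05},
    {"xyz": [-0.007,0.041,-0.012],"delta_rot": [0.026,0.035,0.12],"gripper": 0.05},
    {"xyz": [-0.002,0.041,-0.013],"delta_rot": [0.026,0.035,0.119],"gripper": 0.05},
    {"xyz": [0.004,0.041,-0.014],"delta_rot": [0.026,0.034,0.12],"gripper": 0.05},
    {"xyz": [0.009,0.04,-0.015],"delta_rot": [0.026,0.035,0.119],"gripper": 0.05},
    {"xyz": [0.014,0.038,-0.016],"delta_rot": [0.026,0.034,0.12],"gripper": 0.05},
    {"xyz": [0.019,0.036,-0.017],"delta_rot": [0.026,0.035,0.119],"gripper": 0.05}
  ]
}}

```text
time: 1.3
tool_pos: [0.3941, 0.1321, 0.2559]
tcp_rot: [-2.662, 0.345, -0.206]
wrist_force: [1.9, -1.0, 0.6]
width: 0.584
```

Run:
```python
from plan import *
t=load('top0.npz')
Qg=Rax((.318,.424,-.848),(.8,-.6,0)); p,Rm=state(); print(p,Rm.round(3),bot.read_state()['q'].round(2))
print(onz(t,np.array([(197,290),(203,340),(627,280)])/10+[125,160]-.5,.068))
```

```text
[0.39412732 0.13205811 0.25591015] [[ 0.958 -0.207  0.199]
 [-0.274 -0.87   0.411]
 [ 0.088 -0.448 -0.89 ]] [-0.11 -0.45  2.28  0.48  1.18 -0.01]
[[0.57602216 0.31285174 0.068     ]
 [0.5620926  0.31044231 0.068     ]
 [0.57997742 0.19364275 0.068     ]]
```

>>> {"fn": "arm_command", "kwargs": {
  "rows": [
    {"xyz": [0.024,0.033,-0.016],"delta_rot": [0.025,0.034,0.12],"gripper": 0.05},
    {"xyz": [0.028,0.029,-0.017],"delta_rot": [0.026,0.035,0.119],"gripper": 0.05},
    {"xyz": [0.031,0.029,0.008],"delta_rot": [0.004,0.005,0.018],"gripper": 0.05},
    {"xyz": [0.031,0.028,0.007],"delta_rot": [0.004,0.005,0.018],"gripper": 0.05},
    {"xyz": [0.031,0.027,0.008],"delta_rot": [0.004,0.005,0.018],"gripper": 0.05},
    {"xyz": [0.032,0.027,0.008],"delta_rot": [0.004,0.005,0.018],"gripper": 0.05},
    {"xyz": [0.032,0.027,0.007],"delta_rot": [0.004,0.005,0.018],"gripper": 0.05},
    {"xyz": [0.033,0.026,0.008],"delta_rot": [0.004,0.006,0.018],"gripper": 0.05},
    {"xyz": [0.033,0.025,0.008],"delta_rot": [0.003,0.005,0.018],"gripper": 0.05},
    {"xyz": [0,0,0],"gripper": 0.05},
    {"xyz": [0,0,0],"gripper": 0.05},
    {"xyz": [0,0,0],"gripper": 0.05}
  ]
}}

```text
invalid input
```

Run:
```python
from plan import *
Qg=Rax((.318,.424,-.848),(.8,-.6,0)); p,Rm=state(); print(p,Rm.round(3),bot.read_state()['q'].round(2))
o=grab('1'); crop(o['top'],275,140,365,235,6,'t1.png');crop(o['side'],220,170,330,270,6,'s1.png')
rows(p,Rm,[((.5600,-.1558,.0615),Qg),((.5695,-.1431,.0361),Qg)],.05)
print(proj(o['top'],p),proj(o['side'],p))
```

```text
[0.39412732 0.13205811 0.25591015] [[ 0.958 -0.207  0.199]
 [-0.274 -0.87   0.411]
 [ 0.088 -0.448 -0.89 ]] [-0.11 -0.45  2.28  0.48  1.18 -0.01]
t1.png 6.315789473684211
s1.png 6.0
[{"xyz": [0.025, 0.034, 0.01], "delta_rot": [0.008, 0.011, 0.04], "gripper": 0.05}, {"xyz": [0.026, 0.033, 0.01], "delta_rot": [0.008, 0.012, 0.04], "gripper": 0.05}, {"xyz": [0.027, 0.032, 0.01], "delta_rot": [0.008, 0.011, 0.04], "gripper": 0.05}, {"xyz": [0.028, 0.031, 0.01], "delta_rot": [0.008, 0.011, 0.04], "gripper": 0.05}, {"xyz": [0.029, 0.029, 0.01], "delta_rot": [0.009, 0.012, 0.04], "gripper": 0.05}, {"xyz": [0.03, 0.029, 0.01], "delta_rot": [0.008, 0.011, 0.04], "gripper": 0.05}, {"xyz": [0.031, 0.027, 0.01], "delta_rot": [0.009, 0.012, 0.04], "gripper": 0.05}, {"xyz": [0.032, 0.026, 0.01], "delta_rot": [0.008, 0.011, 0.04], "gripper": 0.05}, {"xyz": [0.033, 0.025, 0.01], "delta_rot": [0.009, 0.012, 0.041], "gripper": 0.05}, {"xyz": [0.0, 0.0, 0.03], "delta_rot": [0.0, 0.0, 0.0], "gripper": 0.05}]
end [ 0.5697 -0.1431  0.0361] 10
[[199.49393516 254.01477131]] [[175.20551191 109.17396581]]
```

View pics/t1.png

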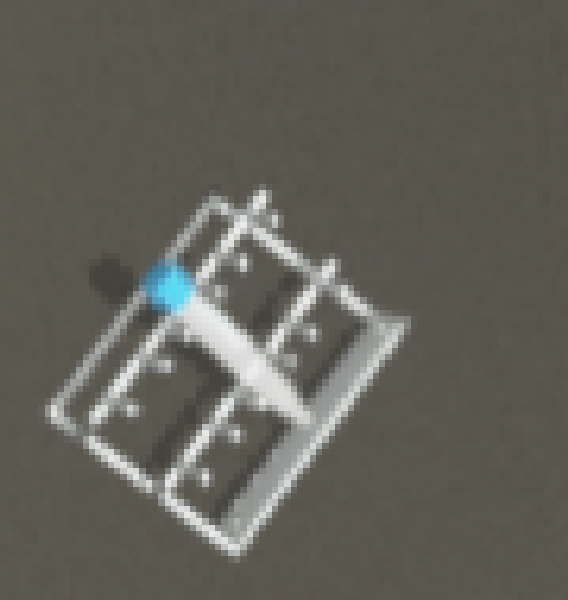

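View pics/s1.png

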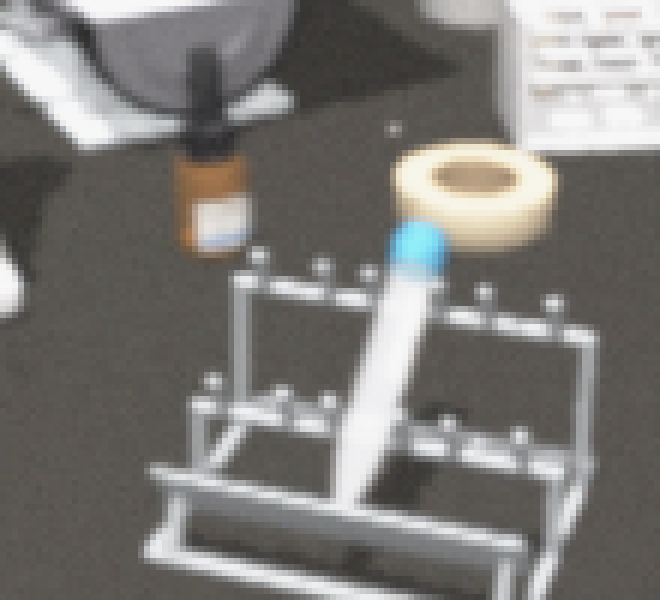

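The call was refused because every row needs all its fields. The pictures show the rack and tube unchanged, with the tube's cap at top crop (170,288). I'm resending.

>>> {"fn": "arm_command", "kwargs": {
  "rows": [
    {"xyz": [0.024,0.033,-0.016],"delta_rot": [0.025,0.034,0.12],"gripper": 0.05},
    {"xyz": [0.028,0.029,-0.017],"delta_rot": [0.026,0.035,0.119],"gripper": 0.05},
    {"xyz": [0.031,0.029,0.008],"delta_rot": [0.004,0.005,0.018],"gripper": 0.05},
    {"xyz": [0.031,0.028,0.007],"delta_rot": [0.004,0.005,0.018],"gripper": 0.05},
    {"xyz": [0.031,0.027,0.008],"delta_rot": [0.004,0.005,0.018],"gripper": 0.05},
    {"xyz": [0.032,0.027,0.008],"delta_rot": [0.004,0.005,0.018],"gripper": 0.05},
    {"xyz": [0.032,0.027,0.007],"delta_rot": [0.004,0.005,0.018],"gripper": 0.05},
    {"xyz": [0.033,0.026,0.008],"delta_rot": [0.004,0.006,0.018],"gripper": 0.05},
    {"xyz": [0.033,0.025,0.008],"delta_rot": [0.003,0.005,0.018],"gripper": 0.05},
    {"xyz": [0,0,0],"delta_rot": [0,0,0],"gripper": 0.05},
    {"xyz": [0,0,0],"delta_rot": [0,0,0],"gripper": 0.05},
    {"xyz": [0,0,0],"delta_rot": [0,0,0],"gripper": 0.05}
  ]
}}

```text
time: 2.6
tool_pos: [0.5379, -0.183, 0.1208]
tcp_rot: [-2.467, 0.82, -0.234]
wrist_force: [-0.9, -0.1, -0.1]
width: 0.589
```

Run:
```python
from plan import *
Qg=Rax((.318,.424,-.848),(.8,-.6,0)); p,Rm=state(); print(p,Rm.round(3),Qg.round(3),bot.read_state()['q'].round(2))
o=grab('2'); crop(o['top'],275,140,365,235,6,'t2.png');crop(o['side'],220,170,330,270,6,'s2.png')
rows(p,Rm,[((.5600,-.1558,.0615),Qg),((.5695,-.1431,.0361),Qg)],.05)
```

```text
[ 0.5378806  -0.18298833  0.12081854] [[ 0.801 -0.507  0.317]
 [-0.598 -0.678  0.427]
 [-0.001 -0.532 -0.847]] [[ 0.8   -0.509  0.318]
 [-0.6   -0.678  0.424]
 [ 0.    -0.53  -0.848]] [-0.71  0.17  2.04  0.65  1.07 -0.43]
t2.png 6.315789473684211
s2.png 6.0
[{"xyz": [0.001, 0.001, 0.034], "delta_rot": [-0.001, 0.001, 0.001], "gripper": 0.05}, {"xyz": [0.0, 0.001, 0.035], "delta_rot": [-0.001, 0.001, 0.0], "gripper": 0.05}, {"xyz": [0.0, 0.0, 0.03], "delta_rot": [0.0, 0.0, 0.0], "gripper": 0.05}]
end [ 0.5691 -0.1428  0.0359] 3
```

View pics/t2.png

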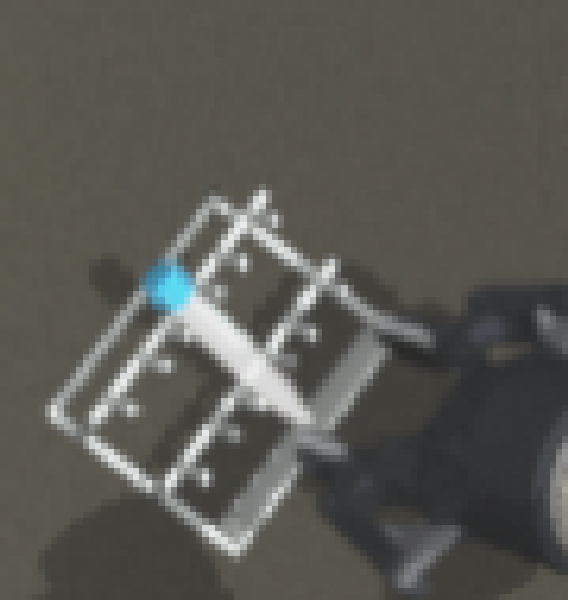

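View pics/s2.png

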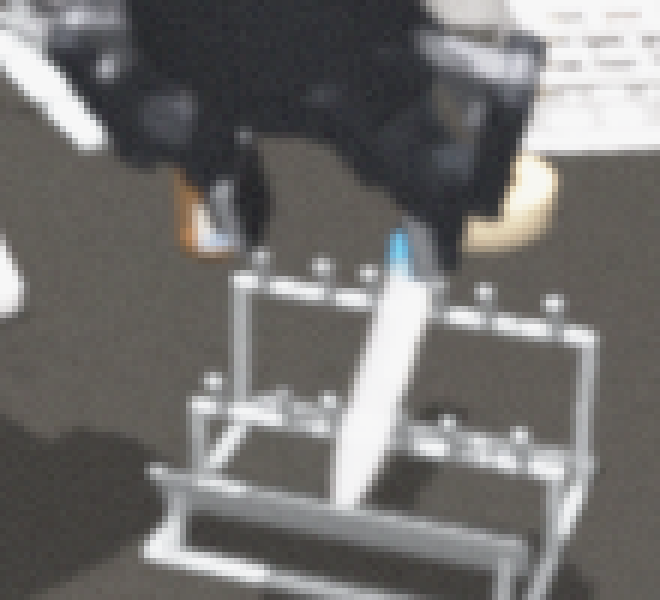

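Run:
```python
from plan import *
p,Rm=state(); print(p,bot.read_state()['tcp_rot'])
for n,o,s in(('top',(275,140),6.316),('side',(220,170),6.0)):
    c=load(n+'2.npz'); im=c["pixels"][:,:,::-1].copy()
    u0,v0=o; im=cv2.resize(im[v0:v0+95,u0:u0+110],None,fx=s,fy=s,interpolation=cv2.INTER_NEAREST)
    def dot(P,col):
        q=(proj(c,P)[0]+.5-np.array(o))*s; cv2.circle(im,(int(q[0]),int(q[1])),4,col,-1); print(n,q.round(0))
    dot(p,(0,0,255)); dot(p+Rm[:,0]*.025,(0,255,0)); dot(p-Rm[:,0]*.025,(0,255,0)); dot(p+Rm[:,2]*.0663,(255,0,255)); dot(np.array([.5635,-.151,.052]),(0,255,255))
    m=np.array([.5635,-.151,.052]);d=np.array([.509,.678,.530]); dot(m+.054*d,(255,0,0)); dot(m-.054*d,(255,0,0))
    cv2.imwrite(f'pics/{n}2b.png',im)
```

```text
[ 0.53803713 -0.18325421  0.12163357] [-2.46747387  0.81935806 -0.23680978]
top [342. 389.]
top [377. 342.]
top [307. 437.]
top [254. 360.]
top [241. 355.]
top [163. 280.]
top [315. 427.]
side [346. 246.]
side [426. 258.]
side [268. 233.]
side [376. 353.]
side [383. 381.]
side [423. 244.]
side [340. 527.]
```

View pics/top2b.png

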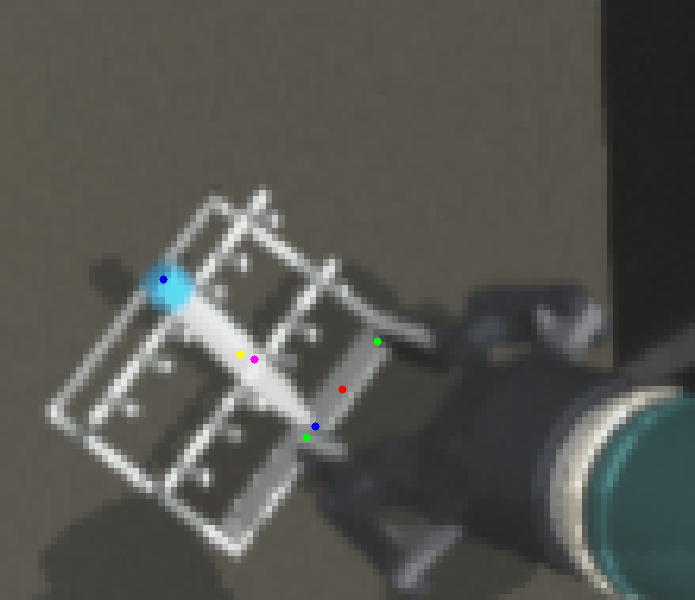

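View pics/side2b.png

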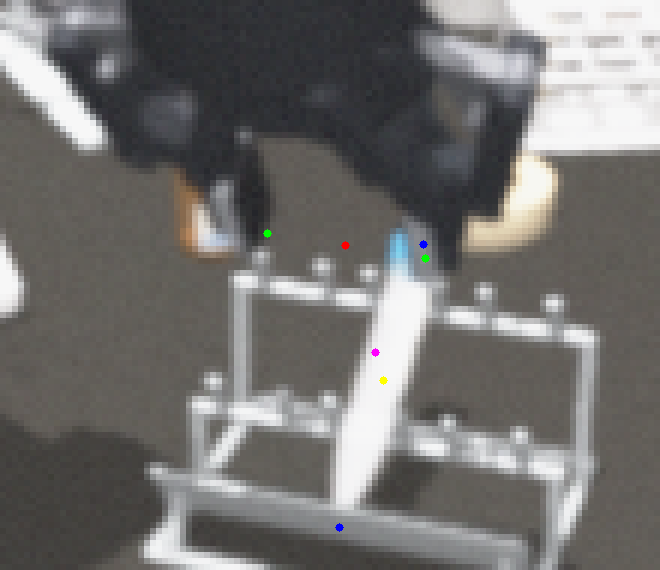

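The projected TCP and target line up with the tube in both views: the red and magenta dots lead onto the tube's middle. Going in.

>>> {"fn": "arm_command", "kwargs": {
  "rows": [
    {"xyz": [0.001,0.001,0.034],"delta_rot": [-0.001,0.001,0.001],"gripper": 0.05},
    {"xyz": [0.0,0.001,0.035],"delta_rot": [-0.001,0.001,0.0],"gripper": 0.05},
    {"xyz": [0.0,0.0,0.031],"delta_rot": [0.0,0.0,0.0],"gripper": 0.05},
    {"xyz": [0,0,0],"delta_rot": [0,0,0],"gripper": 0.05},
    {"xyz": [0,0,0],"delta_rot": [0,0,0],"gripper": 0.05}
  ]
}}

```text
time: 3.2
tool_pos: [0.5696, -0.1431, 0.0356]
tcp_rot: [-2.469, 0.822, -0.237]
wrist_force: [-0.3, -0.3, 0.6]
width: 0.585
```

Run:
```python
from plan import *
p,Rm=state(); print(p)
for n,o,s in(('top',(275,140),6.316),('side',(220,170),6.0)):
    c=read_camera(n); u0,v0=o
    cv2.imwrite(f'pics/{n}3.png',cv2.resize(c["pixels"][v0:v0+95,u0:u0+110,::-1],None,fx=s,fy=s,interpolation=cv2.INTER_NEAREST))
```

```text
[ 0.56957178 -0.1430634   0.03558128]
```

View pics/top3.png

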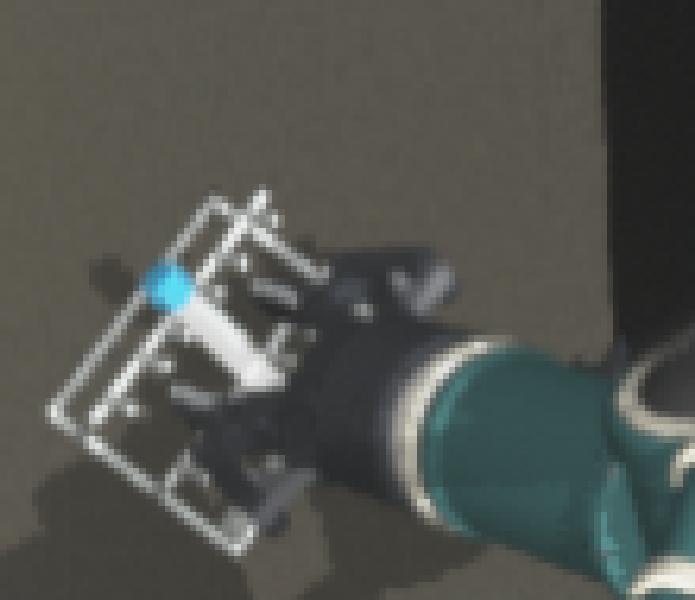

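View pics/side3.png

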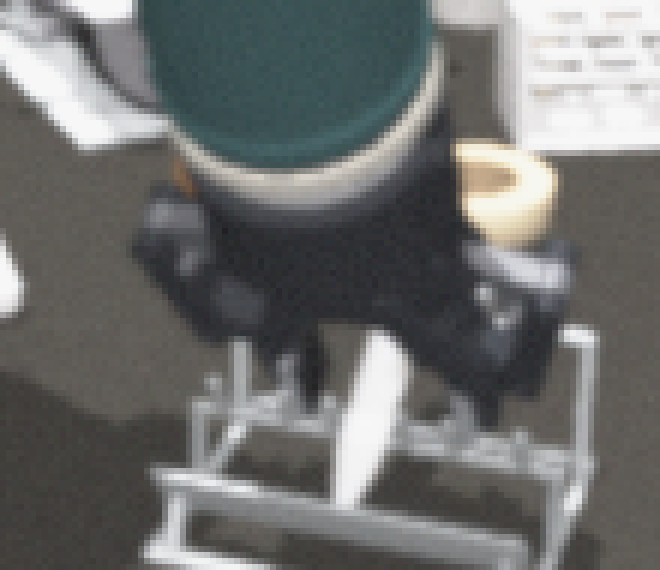

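The fingers straddle the tube between the cross wires, at top crop (275,290) and (190,395). I'll close them and lift square to the tube.

>>> {"fn": "arm_command", "kwargs": {
  "rows": [
    {"xyz": [0,0,0],"delta_rot": [0,0,0],"gripper": 0.0},
    {"xyz": [0,0,0],"delta_rot": [0,0,0],"gripper": 0.0},
    {"xyz": [0,0,0],"delta_rot": [0,0,0],"gripper": 0.0},
    {"xyz": [0,0,0],"delta_rot": [0,0,0],"gripper": 0.0},
    {"xyz": [0,0,0],"delta_rot": [0,0,0],"gripper": 0.0},
    {"xyz": [0,0,0],"delta_rot": [0,0,0],"gripper": 0.0}
  ],
  "force": 25
}}

```text
time: 3.9
tool_pos: [0.5694, -0.1441, 0.0355]
tcp_rot: [-2.468, 0.824, -0.237]
wrist_force: [-5.3, -0.7, 6.1]
width: 0.179
```

>>> {"fn": "arm_command", "kwargs": {
  "rows": [
    {"xyz": [0,0,-0.01],"delta_rot": [0,0,0],"gripper": 0.0},
    {"xyz": [0,0,-0.02],"delta_rot": [0,0,0],"gripper": 0.0},
    {"xyz": [0,0,-0.03],"delta_rot": [0,0,0],"gripper": 0.0},
    {"xyz": [0,0,-0.04],"delta_rot": [0,0,0],"gripper": 0.0},
    {"xyz": [0,0,-0.04],"delta_rot": [0,0,0],"gripper": 0.0},
    {"xyz": [0,0,0],"delta_rot": [0,0,0],"gripper": 0.0},
    {"xyz": [0,0,0],"delta_rot": [0,0,0],"gripper": 0.0}
  ]
}}

```text
time: 4.6
tool_pos: [0.5255, -0.2048, 0.1549]
tcp_rot: [-2.469, 0.826, -0.242]
wrist_force: [0.2, 0.6, 0.8]
width: 0.175
```

```bash
cat > look.py <<'E'
import sys
from plan import *
tag,tb,sb=sys.argv[1],eval(sys.argv[2]),eval(sys.argv[3])
o=grab(tag); crop(o['top'],*tb,6,f't{tag}.png'); crop(o['side'],*sb,6,f's{tag}.png')
p,Rm=state(); s=bot.read_state(); print(s['time'],p.round(4),Rm.round(3).tolist(),s['q'].round(2),s['width'])
E
python3 look.py 4 "(230,140,365,240)" "(180,110,310,210)"
```

```text
t4.png 5.925925925925926
s4.png 6.0
4.7 [ 0.5244 -0.2027  0.1525] [[0.799, -0.511, 0.318], [-0.601, -0.677, 0.424], [-0.001, -0.53, -0.848]] [-0.75  0.13  2.02  0.62  1.14 -0.41] 0.17879910743673394
```

View pics/t4.png

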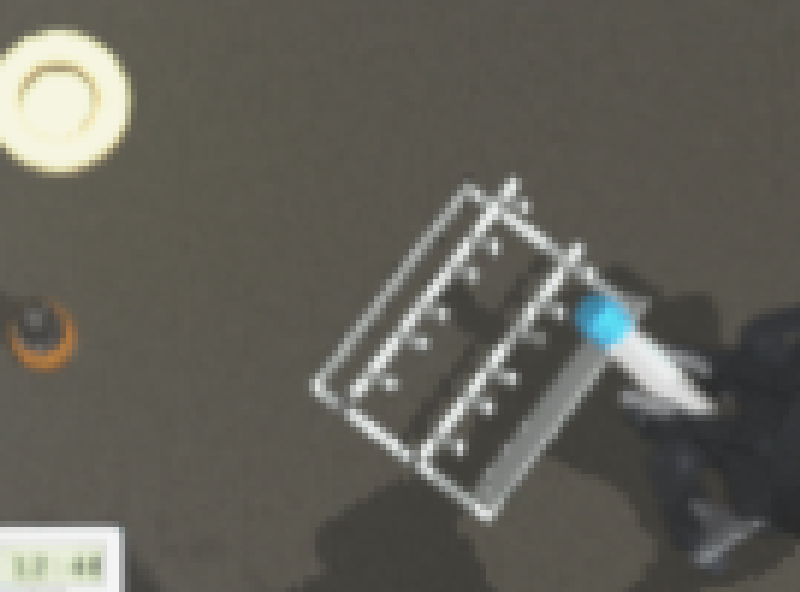

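View pics/s4.png

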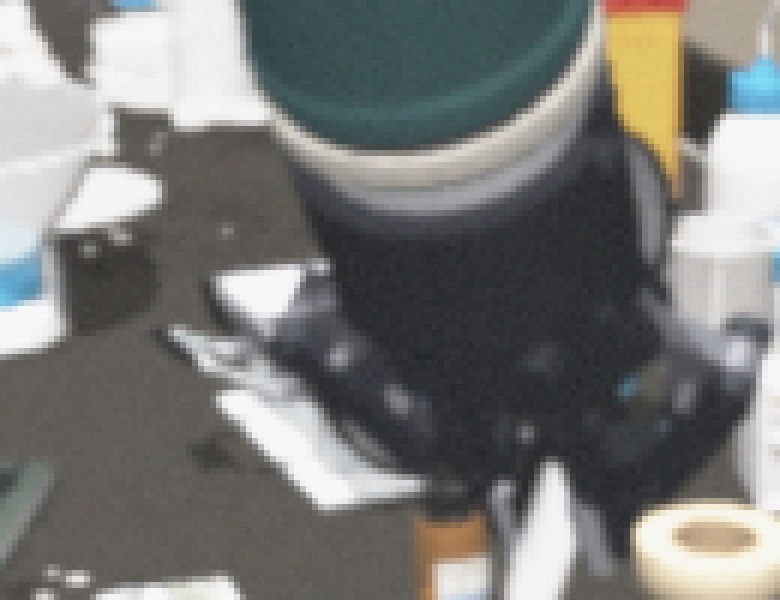

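```bash
cat > m4.py <<'E'
from plan import *
p,Rm=state(); c=load('top4.npz')
hsv=cv2.cvtColor(c["pixels"],cv2.COLOR_RGB2HSV)
m=((hsv[...,0]>88)&(hsv[...,0]<112)&(hsv[...,1]>110)&(hsv[...,2]>100)).astype(np.uint8)
k,l,st,ce=cv2.connectedComponentsWithStats(m)
i=[i for i in range(1,k) if abs(ce[i]-[331,193]).max()<6][0]; print(st[i],ce[i])
g=p-Rm[:,2]*.0187; d=-Rm[:,1]; v=c["camera_from_world"][2,:3]
vv,uu=np.nonzero(l==i); uv=np.c_[uu,vv]
# extents of blue along image axis direction
a,b=proj(c,np.array([g+.03*d,g+.06*d])); e=(b-a)/np.linalg.norm(b-a); s=(uv-a)@e; lat=(uv-a)@[-e[1],e[0]]
sc=.03/np.linalg.norm(b-a); print('lateral mean px',lat.mean()); print('blue along-axis L', .03+(s.min()-.5)*sc,.03+(s.max()+.5)*sc)
vd=v@d; k=.009/np.sqrt(1-vd*vd)*vd
print('shift k',k,'-> boundary L true', .03+(s.min()-.5)*sc+k, 'expect .040')
# rack-state same measure
c=load('top0.npz'); 
print('end upper rim L', .03+(s.max()+.5)*sc-abs(k),'expect .054')
E
python3 m4.py
```

```text
[327 190   9   8  54] [330.92592593 193.61111111]
lateral mean px 0.39418395365145475
blue along-axis L 0.03853464759925099 0.06410035674982834
shift k 0.004221441889232178 -> boundary L true 0.04275608948848317 expect .040
end upper rim L 0.059878914860596155 expect .054
```

Run:
```python
from plan import *
p,Rm=state(); a=np.radians(8.3)
Q=Rax((0,0,-1),(np.cos(a),np.sin(a),0))
Qh=Rm@R.from_rotvec(R.from_matrix(Rm.T@Q).as_rotvec()*.7).as_matrix()
rows(p,Rm,[((.50,-.0,.21),Qh),((.5746,.248,.14),Q)],0.0)
```

```text
[{"xyz": [-0.028, -0.031, 0.006], "delta_rot": [-0.074, -0.031, -0.108], "gripper": 0.0}, {"xyz": [-0.025, -0.034, 0.004], "delta_rot": [-0.074, -0.031, -0.108], "gripper": 0.0}, {"xyz": [-0.021, -0.037, 0.002], "delta_rot": [-0.074, -0.031, -0.107], "gripper": 0.0}, {"xyz": [-0.016, -0.039, 0.0], "delta_rot": [-0.074, -0.03, -0.108], "gripper": 0.0}, {"xyz": [-0.012, -0.041, -0.002], "delta_rot": [-0.074, -0.031, -0.107], "gripper": 0.0}, {"xyz": [0.008, -0.04, 0.019], "delta_rot": [-0.027, -0.011, -0.039], "gripper": 0.0}, {"xyz": [0.01, -0.04, 0.018], "delta_rot": [-0.026, -0.011, -0.038], "gripper": 0.0}, {"xyz": [0.011, -0.04, 0.016], "delta_rot": [-0.027, -0.011, -0.039], "gripper": 0.0}, {"xyz": [0.013, -0.04, 0.015], "delta_rot": [-0.026, -0.011, -0.038], "gripper": 0.0}, {"xyz": [0.015, -0.039, 0.014], "delta_rot": [-0.027, -0.011, -0.039], "gripper": 0.0}, {"xyz": [0.017, -0.04, 0.013], "delta_rot": [-0.026, -0.011, -0.038], "gripper": 0.0}]
end [0.5744 0.2485 0.1404] 11
```

>>> {"fn": "arm_command", "kwargs": {
  "rows": [
    {"xyz": [-0.028,-0.031,0.006],"delta_rot": [-0.074,-0.031,-0.108],"gripper": 0.0},
    {"xyz": [-0.025,-0.034,0.004],"delta_rot": [-0.074,-0.031,-0.108],"gripper": 0.0},
    {"xyz": [-0.021,-0.037,0.002],"delta_rot": [-0.074,-0.031,-0.107],"gripper": 0.0},
    {"xyz": [-0.016,-0.039,0.0],"delta_rot": [-0.074,-0.03,-0.108],"gripper": 0.0},
    {"xyz": [-0.012,-0.041,-0.002],"delta_rot": [-0.074,-0.031,-0.107],"gripper": 0.0},
    {"xyz": [0.008,-0.04,0.019],"delta_rot": [-0.027,-0.011,-0.039],"gripper": 0.0},
    {"xyz": [0.01,-0.04,0.018],"delta_rot": [-0.026,-0.011,-0.038],"gripper": 0.0},
    {"xyz": [0.011,-0.04,0.016],"delta_rot": [-0.027,-0.011,-0.039],"gripper": 0.0},
    {"xyz": [0.013,-0.04,0.015],"delta_rot": [-0.026,-0.011,-0.038],"gripper": 0.0},
    {"xyz": [0.015,-0.039,0.014],"delta_rot": [-0.027,-0.011,-0.039],"gripper": 0.0},
    {"xyz": [0.017,-0.04,0.013],"delta_rot": [-0.026,-0.011,-0.038],"gripper": 0.0},
    {"xyz": [0,0,0],"delta_rot": [0,0,0],"gripper": 0.0}
  ]
}}

```text
time: 5.9
tool_pos: [0.5731, 0.2535, 0.1361]
tcp_rot: [3.131, 0.238, -0.008]
wrist_force: [0.4, -0.8, 0.2]
width: 0.179
```

>>> {"fn": "arm_command", "kwargs": {
  "rows": [
    {"xyz": [0,0,0],"delta_rot": [0,0,0],"gripper": 0.0},
    {"xyz": [0,0,0],"delta_rot": [0,0,0],"gripper": 0.0}
  ]
}}

```text
time: 6.1
tool_pos: [0.5739, 0.2473, 0.1398]
tcp_rot: [3.132, 0.227, -0.002]
wrist_force: [0.0, -0.4, -0.3]
width: 0.175
```

```bash
python3 look.py 5 "(110,125,220,225)" "(190,90,310,190)"
```

```text
t5.png 6.0
s5.png 6.0
6.2 [0.5747 0.2466 0.1412] [[0.99, 0.143, 0.001], [0.143, -0.99, -0.001], [0.001, 0.001, -1.0]] [ 0.37  0.24  1.81 -0.    1.1   0.22] 0.1794554925122801
```

View pics/t5.png

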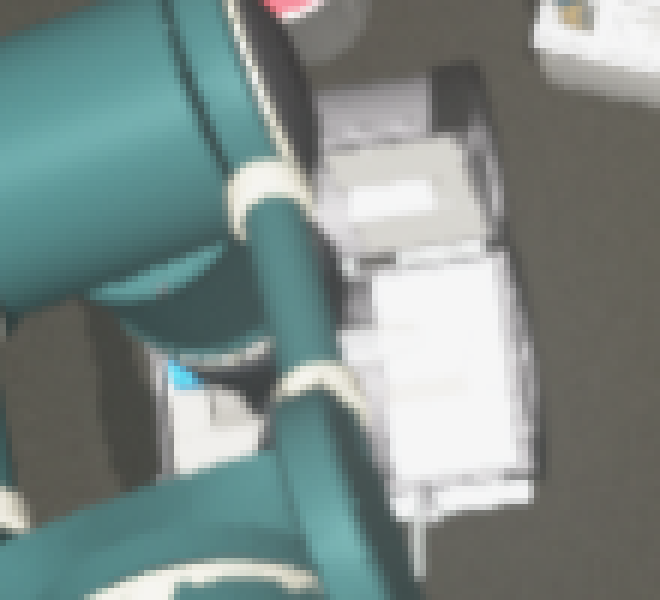

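View pics/s5.png

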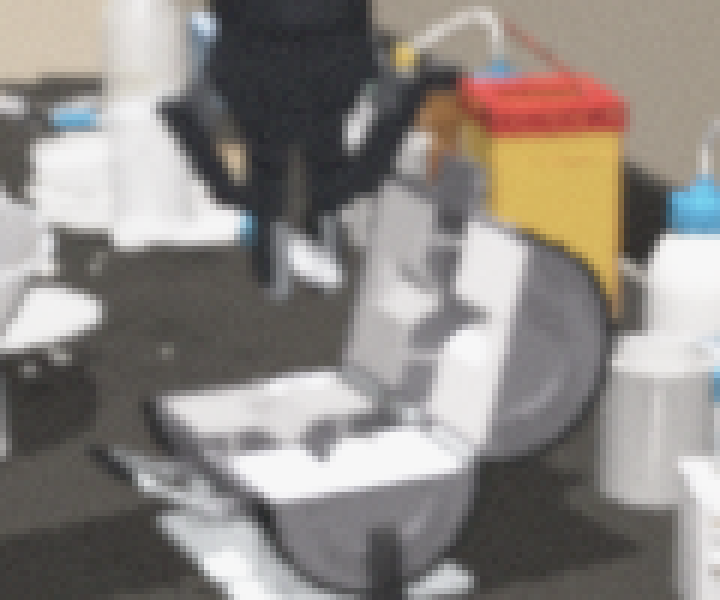

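Run:
```python
from plan import *
c=load('top5.npz'); s=load('side5.npz'); p,Rm=state()
print('cap left edge',onz(c,np.array([(168,368),(190,385)])/6+[110,125]-.5,.161).round(4))
cy=np.array([-.144,.99,0]); m=p+[0,0,.0187]+.004*cy
print('pred cap end',m+.054*cy,'axis proj top',((proj(c,np.array([m+.054*cy,m+.04*cy]))-[110,125]+.5)*6).round(0).tolist())
print('foot pred side',((proj(s,np.array([m-.054*cy,m-.03*cy,m]))-[190,90]+.5)*6).round(0).tolist())
# side groove: V notch centre at near edge
print(onz(s,np.array([(310,445)])/6+[190,90]-.5,.068))
```

```text
cap left edge [[0.5662 0.3071 0.161 ]
 [0.559  0.2972 0.161 ]]
pred cap end [0.56633013 0.30402801 0.15988531] axis proj top [[176.0, 368.0], [208.0, 364.0]]
foot pred side [[341.0, 275.0], [321.0, 263.0], [297.0, 248.0]]
[[0.57294721 0.22941228 0.068     ]]
```

>>> {"fn": "arm_command", "kwargs": {
  "rows": [
    {"xyz": [0,0,0.02],"delta_rot": [0,0,0],"gripper": 0.0},
    {"xyz": [0,0,0.025],"delta_rot": [0,0,0],"gripper": 0.0},
    {"xyz": [0,0,0.02],"delta_rot": [0,0,0],"gripper": 0.0},
    {"xyz": [0,0,0.01],"delta_rot": [0,0,0],"gripper": 0.0},
    {"xyz": [0,0,0.006],"delta_rot": [0,0,0],"gripper": 0.0},
    {"xyz": [0,0,0.004],"delta_rot": [0,0,0],"gripper": 0.0},
    {"xyz": [0,0,0.0],"delta_rot": [0,0,0],"gripper": 0.0},
    {"xyz": [0,0,0.0],"delta_rot": [0,0,0],"gripper": 0.0}
  ]
}}

```text
time: 7.0
tool_pos: [0.5759, 0.2481, 0.0572]
tcp_rot: [3.133, 0.227, 0.004]
wrist_force: [0.1, 0.1, 0.8]
width: 0.177
```

```bash
python3 look.py 6 "(110,125,220,225)" "(200,110,290,185)"
```

```text
t6.png 6.0
s6.png 8.0
7.1 [0.5758 0.2482 0.0572] [[0.99, 0.144, 0.003], [0.144, -0.99, -0.0], [0.003, 0.001, -1.0]] [ 0.37  0.33  1.86 -0.    0.95  0.22] 0.1767049157976488
```

View pics/t6.png

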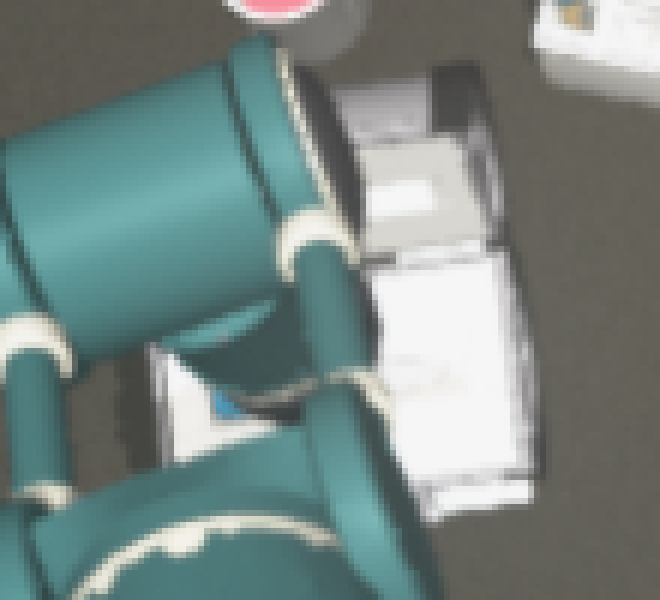

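View pics/s6.png

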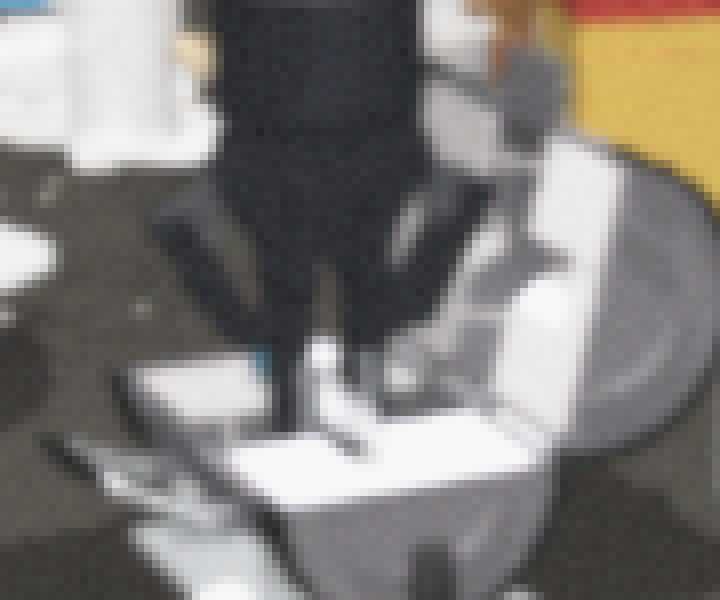

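Run:
```python
from plan import *
c=load('top6.npz'); s=load('side6.npz'); s0=load('side0.npz'); p,Rm=state(); cy=np.array([-.144,.99,0])
print('cap end edge',onz(c,np.array([(214,392),(214,405),(220,415)])/6+[110,125]-.5,.076).round(4).tolist())
print('foot tip side',onz(s,np.array([(372,452)])/8+[200,110]-.5,.074).round(4).tolist())
c0=load('top0.npz'); print('groove ends',onz(c0,np.array([(200,325),(627,285)])/10+[125,160]-.5,.064).round(4).tolist())
print('foot pred',((proj(s,p+[0,0,.0187]-.05*cy)-[200,110]+.5)*8))
crop(s0,225,140,285,185,6,'sg0.png')
```

```text
cap end edge [[0.5709, 0.308, 0.076], [0.5649, 0.3076, 0.076], [0.5603, 0.3046, 0.076]]
foot tip side [[0.5771, 0.1898, 0.074]]
groove ends [[0.5669, 0.3125, 0.064], [0.5793, 0.1942, 0.064]]
foot pred [[381.65271312 437.09523367]]
sg0.png 13.333333333333334
```

View pics/sg0.png

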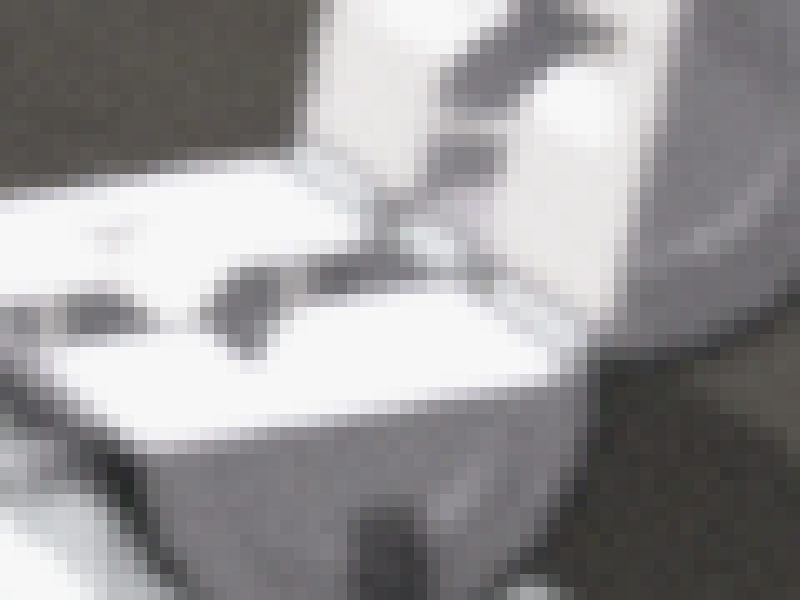

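Run:
```python
from plan import *
s0=load('side0.npz')
print(onz(s0,np.array([(248,358)])/13.333+[225,140]-.5,.055),onz(s0,np.array([(200,330),(300,310)])/13.333+[225,140]-.5,.068))
```

```text
[[0.58123191 0.24038748 0.055     ]] [[0.56712603 0.22600773 0.068     ]
 [0.59114848 0.23191028 0.068     ]]
```

>>> {"fn": "arm_command", "kwargs": {
  "rows": [
    {"xyz": [-0.001,0,0.002],"delta_rot": [0,0,0],"gripper": 0.0},
    {"xyz": [0,0,0.002],"delta_rot": [0,0,0],"gripper": 0.0},
    {"xyz": [0,0,0.001],"delta_rot": [0,0,0],"gripper": 0.0},
    {"xyz": [0,0,0.0],"delta_rot": [0,0,0],"gripper": 0.0}
  ]
}}

```text
time: 7.5
tool_pos: [0.5746, 0.2479, 0.0515]
tcp_rot: [3.133, 0.227, 0.003]
wrist_force: [0.9, 0.5, 1.9]
width: 0.173
```

>>> {"fn": "arm_command", "kwargs": {
  "rows": [
    {"xyz": [0,0,0.001],"delta_rot": [0,0,0],"gripper": 0.0},
    {"xyz": [0,0,0.001],"delta_rot": [0,0,0],"gripper": 0.0},
    {"xyz": [0,0,0.0],"delta_rot": [0,0,0],"gripper": 0.0}
  ]
}}

```text
time: 7.8
tool_pos: [0.5754, 0.2481, 0.0501]
tcp_rot: [3.133, 0.227, 0.006]
wrist_force: [2.3, -0.5, 3.5]
width: 0.178
```

It has made light contact (3.5 N up), so the tube is in the groove. Releasing.

>>> {"fn": "arm_command", "kwargs": {
  "rows": [
    {"xyz": [0.001,0,0.0],"delta_rot": [0,0,0],"gripper": 0.018},
    {"xyz": [0,0,0.0],"delta_rot": [0,0,0],"gripper": 0.022},
    {"xyz": [0,0,0.0],"delta_rot": [0,0,0],"gripper": 0.03},
    {"xyz": [0,0,0.0],"delta_rot": [0,0,0],"gripper": 0.03},
    {"xyz": [0,0,0.0],"delta_rot": [0,0,0],"gripper": 0.03},
    {"xyz": [0,0,-0.02],"delta_rot": [0,0,0],"gripper": 0.03},
    {"xyz": [0,0,-0.04],"delta_rot": [0,0,0],"gripper": 0.03},
    {"xyz": [-0.02,0,-0.04],"delta_rot": [0,0,0],"gripper": 0.03},
    {"xyz": [-0.04,0,-0.03],"delta_rot": [0,0,0],"gripper": 0.03},
    {"xyz": [-0.04,0,-0.03],"delta_rot": [0,0,0],"gripper": 0.03},
    {"xyz": [-0.04,0,-0.03],"delta_rot": [0,0,0],"gripper": 0.0},
    {"xyz": [0,0,0],"delta_rot": [0,0,0],"gripper": 0.0}
  ]
}}

```text
time: 9.0
tool_pos: [0.4349, 0.2283, 0.2442]
tcp_rot: [-3.131, -0.229, -0.012]
wrist_force: [0.4, -0.5, 0.4]
width: 0.02
```

```bash
python3 look.py 7 "(110,125,220,225)" "(200,110,290,185)"
```

```text
t7.png 6.0
s7.png 8.0
9.1 [0.4365 0.228  0.2403] [[0.989, 0.145, 0.004], [0.145, -0.989, 0.001], [0.004, 0.0, -1.0]] [ 0.43 -0.1   1.97 -0.    1.26  0.29] -0.0024229182583594016
```

View pics/t7.png

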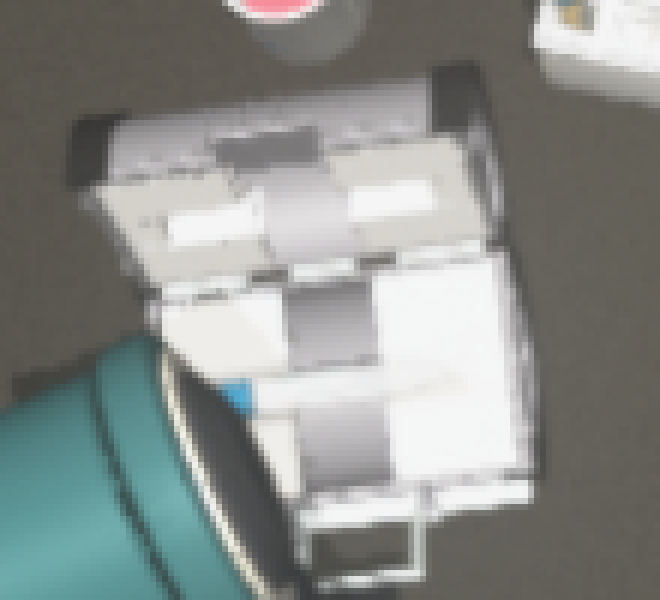

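View pics/s7.png

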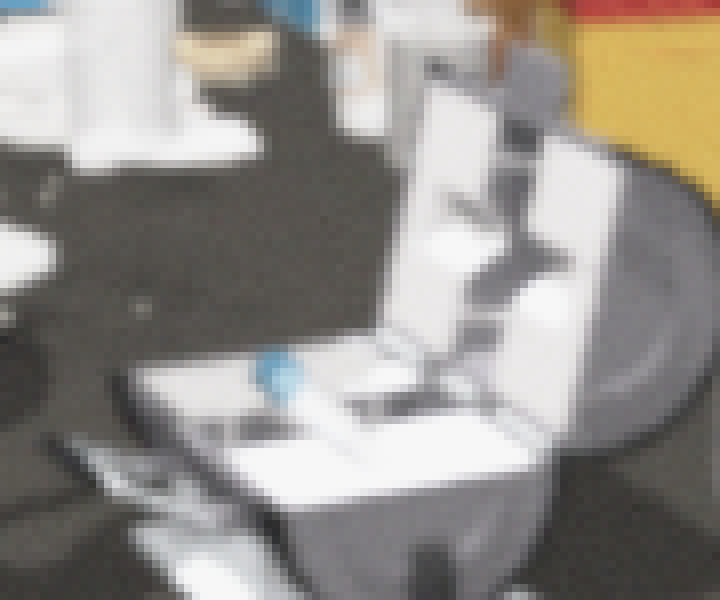

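The tube lies along the groove. In the top crop its cap is at (237,398) and its foot near (460,380). I'll check its height and alignment, and plan the shell push.

Run:
```python
from plan import *
from scipy.optimize import least_squares
cy=np.array([-.1444,.9895,0]); 
for n,c in(('top',load('top7.npz')),('side',load('side7.npz'))):
    P=cloud(c).reshape(-1,3); P=P[np.isfinite(P[:,0])]
    r=P-[.5745,.2534,.068]; y=r@cy; x=r@np.array([.9895,.1444,0])
    for lo,hi in((-.045,-.025),(-.018,.018),(.025,.038),(.04,.052)):
        m=(y>lo)&(y<hi)&(abs(x)<.008); 
        print(n,lo,hi,m.sum(),'z top pct',np.percentile(P[m,2],[50,80,95]).round(4))
    # cap / tube mid section fit across x in open gap
    m=(abs(y)<.02)&(abs(x)<.012)&(P[:,2]>.064)&(P[:,2]<.085); print(' gap tube x mean',x[m].mean().round(4),m.sum())
    hsv=cv2.cvtColor(c["pixels"],cv2.COLOR_RGB2HSV); mm=(hsv[...,0]>90)&(hsv[...,0]<112)&(hsv[...,1]>90)
    Q=cloud(c)[mm]; rr=Q-[.5745,.2534,.068]; k=np.linalg.norm(rr-.047*cy,axis=1)<.025; print(' cap pts x,y',(rr[k]@np.array([.9895,.1444,0])).mean().round(4),(rr[k]@cy).min().round(4),(rr[k]@cy).max().round(4),Q[k,2].mean().round(4),k.sum())
t=load('top7.npz');s=load('side7.npz')
def tc(p): return np.array(p)/6+[110,125]-.5
def sc(p): return np.array(p)/8+[200,110]-.5
print('tab top',pts(t,tc([(225,148),(270,145),(310,138)])).round(4).tolist(),'side',pts(s,sc([(510,65),(540,60),(560,70),(540,90),(535,110)])).round(4).tolist())
```

```text
top -0.045 -0.025 48 z top pct [0.0696 0.0735 0.076 ]
top -0.018 0.018 111 z top pct [0.0703 0.0743 0.0767]
top 0.025 0.038 33 z top pct [0.0719 0.0747 0.0774]
top 0.04 0.052 12 z top pct [0.074  0.0766 0.0784]
 gap tube x mean 0.0016 86
 cap pts x,y 0.0012 0.0379 0.049 0.0751 14
side -0.045 -0.025 24 z top pct [0.0695 0.0715 0.0732]
side -0.018 0.018 33 z top pct [0.0707 0.0732 0.0743]
side 0.025 0.038 12 z top pct [0.071  0.0741 0.0744]
side 0.04 0.052 10 z top pct [0.0737 0.0751 0.0758]
 gap tube x mean -0.0031 31
 cap pts x,y -0.0025 0.0401 0.051 0.0743 4
tab top [[0.6553, 0.281, 0.1879], [0.6593, 0.2641, 0.1784], [0.6605, 0.2456, 0.1854]] side [[0.6567, 0.2821, 0.1855], [0.6619, 0.2621, 0.1911], [0.6638, 0.2446, 0.191], [0.6587, 0.2521, 0.1825], [0.6581, 0.2559, 0.1744]]
```

```bash
cat > sh.py <<'E'
from plan import *
a=np.radians(8.3); ex=np.array([np.cos(a),np.sin(a),0]); ey=np.array([-np.sin(a),np.cos(a),0])
A=np.array([.5745,.2534,.068]); H=A+.0555*ex; LH=A-.062*ex-[0,0,.022]
Q=Rax((0,0,-1),ex)
def W(u,w,y=0): return H+u*ex+w*np.array([0,0,1])+y*ey
def tab(phi,r=.130): return W(-r*np.cos(phi),r*np.sin(phi))
E
python3 - <<'E'
from sh import *
p,Rm=state()
rows(p,Rm,[(W(-.06,.215),Q),(W(.057,.195),Q),(W(.057,.114),Q)],0.0)
E
```

```text
[{"xyz": [0.034, -0.001, -0.011], "delta_rot": [0.0, -0.001, 0.0], "gripper": 0.0}, {"xyz": [0.034, -0.001, -0.01], "delta_rot": [0.0, -0.001, 0.0], "gripper": 0.0}, {"xyz": [0.034, -0.002, -0.011], "delta_rot": [0.0, -0.001, 0.0], "gripper": 0.0}, {"xyz": [0.034, -0.001, -0.01], "delta_rot": [0.0, -0.001, 0.001], "gripper": 0.0}, {"xyz": [0.039, 0.0, 0.007], "delta_rot": [0.0, 0.0, 0.0], "gripper": 0.0}, {"xyz": [0.039, 0.0, 0.006], "delta_rot": [0.0, 0.0, 0.0], "gripper": 0.0}, {"xyz": [0.039, 0.0, 0.007], "delta_rot": [0.0, 0.0, 0.0], "gripper": 0.0}, {"xyz": [0.0, 0.0, 0.04], "delta_rot": [0.0, 0.0, 0.0], "gripper": 0.0}, {"xyz": [0.0, 0.0, 0.041], "delta_rot": [0.0, 0.0, 0.0], "gripper": 0.0}]
end [0.686  0.2695 0.1818] 9
```

>>> {"fn": "arm_command", "kwargs": {
  "rows": [
    {"xyz": [0.034,-0.001,-0.011],"delta_rot": [0.0,-0.001,0.0],"gripper": 0.0},
    {"xyz": [0.034,-0.001,-0.01],"delta_rot": [0.0,-0.001,0.0],"gripper": 0.0},
    {"xyz": [0.034,-0.002,-0.011],"delta_rot": [0.0,-0.001,0.0],"gripper": 0.0},
    {"xyz": [0.034,-0.001,-0.01],"delta_rot": [0.0,-0.001,0.001],"gripper": 0.0},
    {"xyz": [0.039,0.0,0.007],"delta_rot": [0.0,0.0,0.0],"gripper": 0.0},
    {"xyz": [0.039,0.0,0.006],"delta_rot": [0.0,0.0,0.0],"gripper": 0.0},
    {"xyz": [0.039,0.0,0.007],"delta_rot": [0.0,0.0,0.0],"gripper": 0.0},
    {"xyz": [0,0,0],"delta_rot": [0,0,0],"gripper": 0.0},
    {"xyz": [0,0,0],"delta_rot": [0,0,0],"gripper": 0.0},
    {"xyz": [0.0,0.0,0.035],"delta_rot": [0.0,0.0,0.0],"gripper": 0.0},
    {"xyz": [0.0,0.0,0.03],"delta_rot": [0.0,0.0,0.0],"gripper": 0.0},
    {"xyz": [0,0,0],"delta_rot": [0,0,0],"gripper": 0.0}
  ]
}}

```text
time: 10.3
tool_pos: [0.6815, 0.2677, 0.1894]
tcp_rot: [3.129, 0.226, -0.021]
wrist_force: [-0.7, 0.1, -0.6]
width: -0.005
```

```bash
python3 look.py 8 "(110,105,220,205)" "(200,100,300,175)"
```

```text
t8.png 6.0
s8.png 8.0
10.4 [0.6847 0.2689 0.1953] [[0.99, 0.144, -0.005], [0.144, -0.99, -0.002], [-0.005, 0.001, -1.0]] [ 0.34  0.4   1.49 -0.    1.25  0.2 ] 0.0025101022231086116
```

View pics/t8.png

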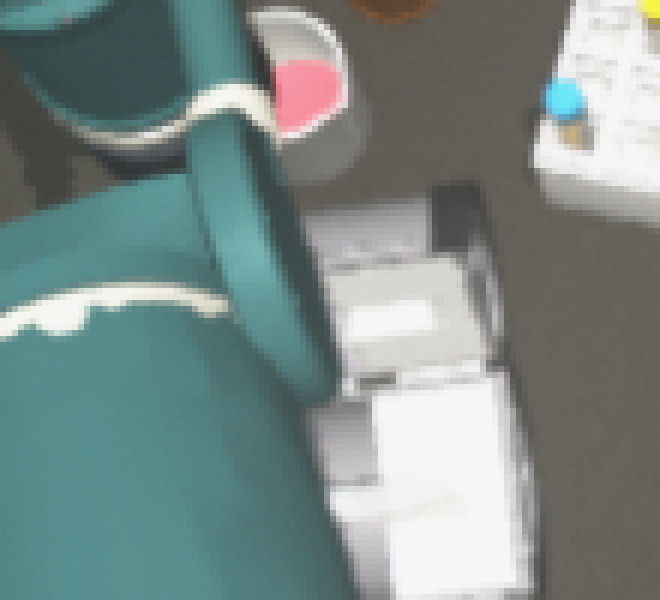

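View pics/s8.png

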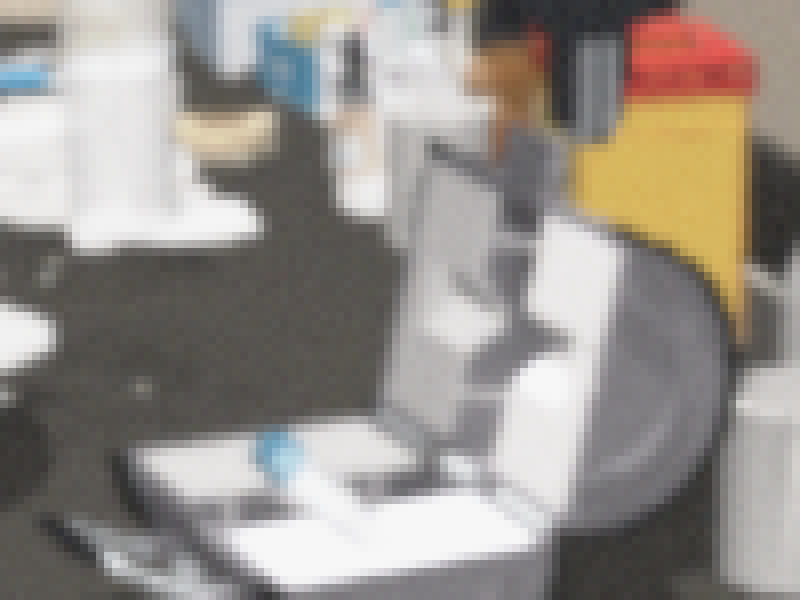

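The fingers are behind and above the tab: fingertip at side crop (595,140), tab top at (540,130). I'll lower and push forward.

>>> {"fn": "arm_command", "kwargs": {
  "rows": [
    {"xyz": [0,0,0.008],"delta_rot": [0,0.003,0],"gripper": 0.0},
    {"xyz": [0,0,0.007],"delta_rot": [0,0,0],"gripper": 0.0},
    {"xyz": [-0.005,0,0],"delta_rot": [0,0,0],"gripper": 0.0},
    {"xyz": [-0.01,0,0],"delta_rot": [0,0,0],"gripper": 0.0},
    {"xyz": [-0.01,0,0],"delta_rot": [0,0,0],"gripper": 0.0},
    {"xyz": [-0.01,0,0],"delta_rot": [0,0,0],"gripper": 0.0},
    {"xyz": [-0.01,0,0],"delta_rot": [0,0,0],"gripper": 0.0},
    {"xyz": [-0.01,0,0],"delta_rot": [0,0,0],"gripper": 0.0},
    {"xyz": [-0.01,0,0],"delta_rot": [0,0,0],"gripper": 0.0},
    {"xyz": [-0.01,0,0.001],"delta_rot": [0,0,0],"gripper": 0.0},
    {"xyz": [-0.01,0,0.002],"delta_rot": [0,0,0],"gripper": 0.0},
    {"xyz": [0,0,0],"delta_rot": [0,0,0],"gripper": 0.0}
  ]
}}

```text
time: 11.6
tool_pos: [0.5997, 0.2566, 0.1769]
tcp_rot: [3.132, 0.226, -0.004]
wrist_force: [-0.6, 0.4, -0.1]
width: -0.002
```

```bash
python3 look.py 9 "(110,105,220,205)" "(200,90,300,165)"
```

```text
t9.png 6.0
s9.png 8.0
11.7 [0.6012 0.2568 0.1774] [[0.99, 0.143, -0.001], [0.143, -0.99, -0.001], [-0.001, 0.001, -1.0]] [ 0.37  0.26  1.71 -0.    1.17  0.22] 0.0005265545419645484
```

View pics/s9.png

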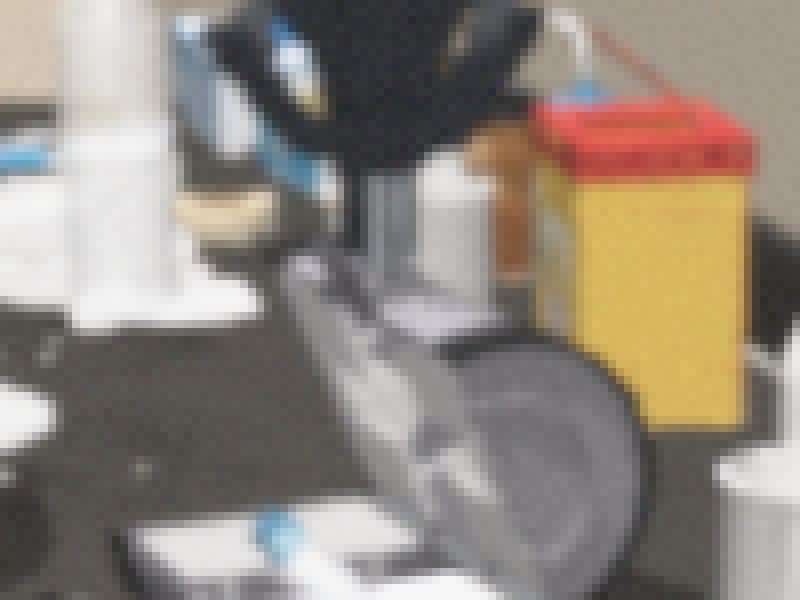

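The shell has followed to roughly 60°, with the tab edge at side crop (300,265). I'll compute the angle.

```bash
cat > ang.py <<'E'
from sh import *
import sys
def onplane(c,uv,y):
    o,d=ray(c,uv); P=o+(((A+y*ey-o)@ey)/(d@ey))[:,None]*d; return P
s=load(f'side{sys.argv[1]}.npz'); off=eval(sys.argv[2]); sc=float(sys.argv[3])
for q in eval(sys.argv[4]):
    for y in (-.022,0,.022):
        P=onplane(s,[np.array(q)/sc+off-.5],y)[0]; r=P-H; u,w=r@ex,r[2]; print(q,y,P.round(3),'r',np.hypot(u,w).round(4),'phi',np.degrees(np.arctan2(w,-u)).round(1), 'latch:',((P-LH)@ex).round(4),(P-LH)[2].round(4))
E
python3 ang.py 9 "[200,90]" 8 "[(310,262),(290,262),(345,300)]"; python3 -c "
from sh import *
p,R_=state();print((p-H)@ex,p[2]-.068)"
```

```text
(310, 262) -0.022 [0.568 0.23  0.19 ] r 0.1381 phi 61.8 latch: 0.0523 0.1438
(310, 262) 0 [0.574 0.253 0.184] r 0.1293 phi 64.1 latch: 0.061 0.1383
(310, 262) 0.022 [0.579 0.276 0.179] r 0.1207 phi 66.7 latch: 0.0697 0.1328
(290, 262) -0.022 [0.561 0.229 0.191] r 0.1424 phi 59.4 latch: 0.0449 0.1445
(290, 262) 0 [0.566 0.252 0.185] r 0.1335 phi 61.3 latch: 0.0534 0.1391
(290, 262) 0.022 [0.571 0.275 0.18 ] r 0.1247 phi 63.5 latch: 0.0619 0.1336
(345, 300) -0.022 [0.581 0.232 0.175] r 0.1191 phi 63.9 latch: 0.065 0.1289
(345, 300) 0 [0.586 0.255 0.169] r 0.1101 phi 66.7 latch: 0.074 0.1231
(345, 300) 0.022 [0.592 0.278 0.163] r 0.1013 phi 70.1 latch: 0.083 0.1173
-0.02863631550534764 0.10941425599431137
```

Run:
```python
from sh import *
p,Rm=state()
w=[(W(-.0286,.135),Q),(W(-.066,.133),Q)]
p1,R1=rows(p,Rm,w,0.0)
path=[]
for d in (58,53,48,43,38,33,28,23,18,14,10):
    f=np.radians(d); r=.130-.006*max(0,(20-d))/20; path.append((W(-r*np.cos(f),.130*np.sin(f)+.002),Q))
print('push'); rows(p1,R1,path,0.0,vmax=.0199)
```

```text
[{"xyz": [0.0, 0.0, -0.026], "delta_rot": [0.001, 0.001, -0.001], "gripper": 0.0}, {"xyz": [-0.037, 0.0, 0.002], "delta_rot": [0.0, 0.0, 0.0], "gripper": 0.0}]
end [0.5646 0.2515 0.2014] 2
push
[{"xyz": [-0.0016, -0.0002, 0.0106], "delta_rot": [0.0, 0.0, 0.0], "gripper": 0.0}, {"xyz": [-0.0017, -0.0003, 0.0106], "delta_rot": [0.0, 0.0, 0.0], "gripper": 0.0}, {"xyz": [-0.0093, 0.0, 0.0064], "delta_rot": [0.0, 0.0, 0.0], "gripper": 0.0}, {"xyz": [-0.0088, 0.0, 0.0072], "delta_rot": [0.0, 0.0, 0.0], "gripper": 0.0}, {"xyz": [-0.0081, 0.0, 0.0079], "delta_rot": [0.0, 0.0, 0.0], "gripper": 0.0}, {"xyz": [-0.0073, 0.0, 0.0087], "delta_rot": [0.0, 0.0, 0.0], "gripper": 0.0}, {"xyz": [-0.0066, 0.0, 0.0092], "delta_rot": [0.0, 0.0, 0.0], "gripper": 0.0}, {"xyz": [-0.0058, 0.0, 0.0098], "delta_rot": [0.0, 0.0, 0.0], "gripper": 0.0}, {"xyz": [-0.0049, 0.0, 0.0102], "delta_rot": [0.0, 0.0, 0.0], "gripper": 0.0}, {"xyz": [-0.0034, 0.0, 0.0106], "delta_rot": [0.0, 0.0, 0.0], "gripper": 0.0}, {"xyz": [-0.0013, 0.0, 0.0087], "delta_rot": [0.0, 0.0, 0.0], "gripper": 0.0}, {"xyz": [-0.0007, 0.0, 0.0089], "delta_rot": [0.0, 0.0, 0.0], "gripper": 0.0}]
end [0.5056 0.2434 0.0926] 12
```

>>> {"fn": "arm_command", "kwargs": {
  "rows": [
    {"xyz": [0.002,0.0,-0.02],"delta_rot": [0.001,0.001,-0.001],"gripper": 0.0},
    {"xyz": [0,0.0,-0.008],"delta_rot": [0,0,0],"gripper": 0.0},
    {"xyz": [-0.019,0.0,0.0],"delta_rot": [0.0,0.0,0.0],"gripper": 0.0},
    {"xyz": [-0.02,0.0,0.004],"delta_rot": [0.0,0.0,0.0],"gripper": 0.0},
    {"xyz": [0,0,0],"delta_rot": [0,0,0],"gripper": 0.0},
    {"xyz": [0,0,0],"delta_rot": [0,0,0],"gripper": 0.0}
  ]
}}

```text
time: 12.3
tool_pos: [0.5655, 0.2517, 0.2018]
tcp_rot: [-3.133, -0.227, -0.003]
wrist_force: [0.1, 0.1, -0.0]
width: -0.002
```

>>> {"fn": "arm_command", "kwargs": {
  "rows": [
    {"xyz": [-0.0016,0,0.0106],"delta_rot": [0.0,0.0,0.0],"gripper": 0.0},
    {"xyz": [-0.0017,-0.0005,0.0106],"delta_rot": [0.0,0.0,0.0],"gripper": 0.0},
    {"xyz": [-0.0093,0.0,0.0064],"delta_rot": [0.0,0.0,0.0],"gripper": 0.0},
    {"xyz": [-0.0088,0.0,0.0072],"delta_rot": [0.0,0.0,0.0],"gripper": 0.0},
    {"xyz": [-0.0081,0.0,0.0079],"delta_rot": [0.0,0.0,0.0],"gripper": 0.0},
    {"xyz": [-0.0073,0.0,0.0087],"delta_rot": [0.0,0.0,0.0],"gripper": 0.0},
    {"xyz": [0,0,0],"delta_rot": [0,0,0],"gripper": 0.0}
  ]
}}

```text
time: 13.0
tool_pos: [0.5263, 0.2461, 0.1482]
tcp_rot: [3.132, 0.228, -0.004]
wrist_force: [0.4, -0.2, -1.1]
width: -0.004
```

```bash
python3 look.py 10 "(110,105,220,205)" "(200,90,300,165)";python3 -c "
from sh import *
p,R_=state();print((p-H)@ex,p[2]-.068,(p-H)@ey)"
```

```text
t10.png 6.0
s10.png 8.0
13.1 [0.5284 0.2467 0.15  ] [[0.99, 0.144, 0.001], [0.144, -0.99, 0.0], [0.001, -0.0, -1.0]] [ 0.39  0.16  1.89 -0.    1.1   0.25] 0.0009295935659011861
-0.10210834375825097 0.08202589679705155 5.2189062483766335e-05
```

View pics/s10.png

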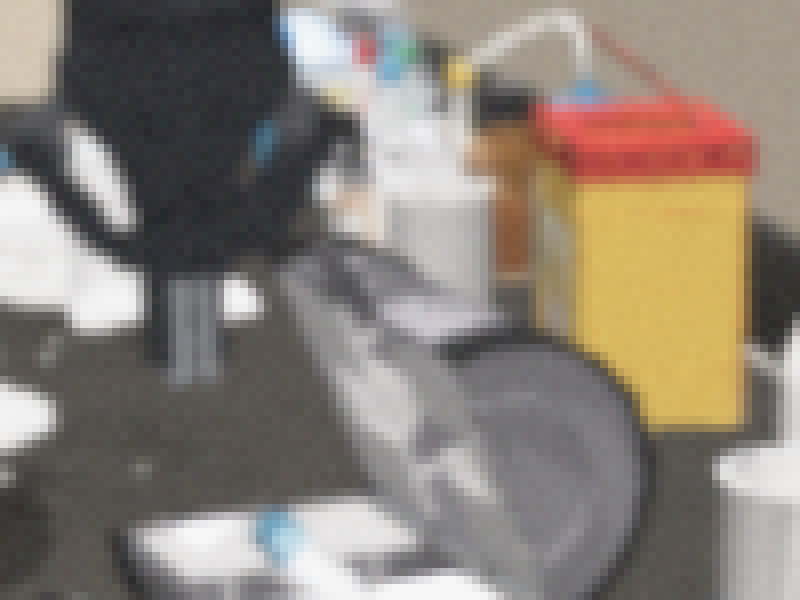

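The pushing stroke slipped past in front of the tab, and the shell is still at about 65° with its tab edge at side crop (300,255). Nothing is harmed. I'll go back behind the tab and follow the arc on its back face instead.

Run:
```python
from sh import *
p,Rm=state()
p1,R1=rows(p,Rm,[(W(-.105,.165),Q),(W(-.030,.16),Q)],0.0)
p1,R1=rows(p1,R1,[(W(-.030,.112),Q)],0.0,vmax=.025)
path=[]
for d,r in ((66,.118),(60,.119),(54,.120),(48,.121),(42,.122),(36,.124),(30,.126)):
    f=np.radians(d); path.append((W(-r*np.cos(f)+.002*np.sin(f)+.009,r*np.sin(f)+.002*np.cos(f)),Q))
print('push'); rows(p1,R1,path,0.0,vmax=.0199)
```

```text
[{"xyz": [-0.001, 0.0, -0.041], "delta_rot": [0.0, 0.0, 0.0], "gripper": 0.0}, {"xyz": [-0.002, 0.0, -0.042], "delta_rot": [0.0, -0.001, 0.0], "gripper": 0.0}, {"xyz": [0.038, 0.0, 0.003], "delta_rot": [0.0, 0.0, 0.0], "gripper": 0.0}, {"xyz": [0.037, 0.0, 0.002], "delta_rot": [0.0, 0.0, 0.0], "gripper": 0.0}]
end [0.5995 0.2571 0.228 ] 4
[{"xyz": [0.0, 0.0, 0.024], "delta_rot": [0.0, 0.0, 0.0], "gripper": 0.0}, {"xyz": [0.0, 0.0, 0.024], "delta_rot": [0.0, 0.0, 0.0], "gripper": 0.0}]
end [0.5995 0.2571 0.18  ] 2
push
[{"xyz": [-0.007, 0.0001, 0.0034], "delta_rot": [0.0, 0.0, 0.0], "gripper": 0.0}, {"xyz": [-0.0116, 0.0, 0.0046], "delta_rot": [0.0, 0.0, 0.0], "gripper": 0.0}, {"xyz": [-0.0111, 0.0, 0.0058], "delta_rot": [0.0, 0.0, 0.0], "gripper": 0.0}, {"xyz": [-0.0106, 0.0, 0.007], "delta_rot": [0.0, 0.0, 0.0], "gripper": 0.0}, {"xyz": [-0.0098, 0.0, 0.0081], "delta_rot": [0.0, 0.0, 0.0], "gripper": 0.0}, {"xyz": [-0.0099, 0.0, 0.0086], "delta_rot": [0.0, 0.0, 0.0], "gripper": 0.0}, {"xyz": [-0.0089, 0.0, 0.0098], "delta_rot": [0.0, 0.0, 0.0], "gripper": 0.0}]
end [0.5314 0.2471 0.1327] 7
```

>>> {"fn": "arm_command", "kwargs": {
  "rows": [
    {"xyz": [-0.003,0.0,-0.041],"delta_rot": [0.0,0.0,0.0],"gripper": 0.0},
    {"xyz": [0,0.0,-0.042],"delta_rot": [0.0,-0.001,0.0],"gripper": 0.0},
    {"xyz": [0,0,0],"delta_rot": [0,0,0],"gripper": 0.0},
    {"xyz": [0.038,0.0,0.003],"delta_rot": [0.0,0.0,0.0],"gripper": 0.0},
    {"xyz": [0.037,0.0,0.002],"delta_rot": [0.0,0.0,0.0],"gripper": 0.0},
    {"xyz": [0,0,0],"delta_rot": [0,0,0],"gripper": 0.0},
    {"xyz": [0,0,0],"delta_rot": [0,0,0],"gripper": 0.0},
    {"xyz": [0,0,0],"delta_rot": [0,0,0],"gripper": 0.0}
  ]
}}

```text
time: 13.9
tool_pos: [0.5993, 0.257, 0.2281]
tcp_rot: [-3.133, -0.227, 0.001]
wrist_force: [0.1, -0.3, -0.4]
width: -0.002
```

```bash
python3 look.py 11 "(110,105,220,205)" "(200,90,300,165)";python3 -c "
from sh import *
p,R_=state();print((p-H)@ex,p[2]-.068,(p-H)@ey)"
```

```text
t11.png 6.0
s11.png 8.0
14.0 [0.5991 0.2571 0.2285] [[0.989, 0.145, 0.0], [0.145, -0.989, 0.0], [0.0, -0.0, -1.0]] [0.37 0.22 1.66 0.   1.26 0.22] -0.0007045673177005347
-0.030652340254782872 0.16046377823346666 0.0001113600579660876
```

View pics/s11.png

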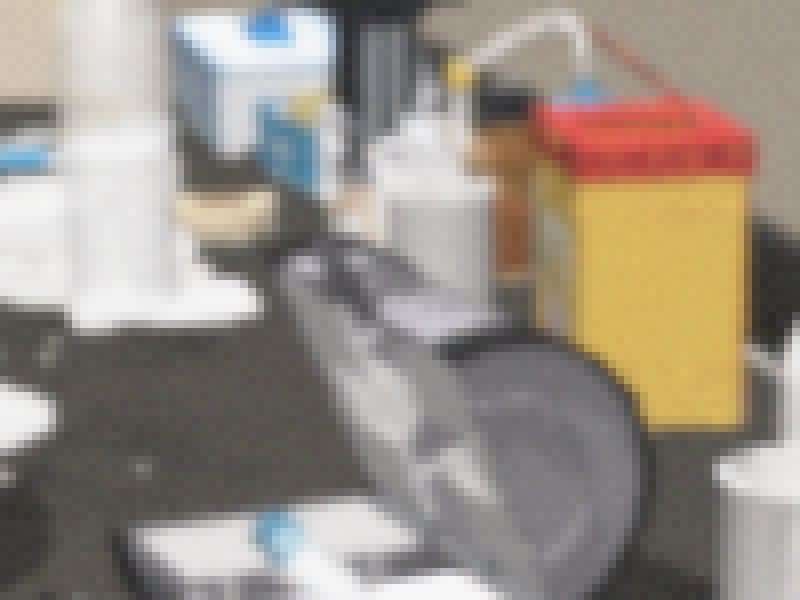

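```bash
python3 ang.py 11 "[200,90]" 8 "[(330,240),(350,245),(345,300)]"
python3 - <<'E'
from sh import *
for n in('top','side'):
    c=load(n+'11.npz'); P=cloud(c).reshape(-1,3); P=P[np.isfinite(P[:,0])]; r=P-H; y=r@ey; u=r@ex; w=r[:,2]
    m=(abs(y)<.02)&(u>-.12)&(u<.02)&(w>.08)&(w<.14)
    rr=np.hypot(u,w)[m]; ph=np.degrees(np.arctan2(w,-u))[m]
    k=(rr>.112)&(rr<.133)
    print(n,k.sum(),np.c_[u[m][k],w[m][k],rr[k],ph[k]][::max(1,k.sum()//14)].round(3).tolist(),'median phi',np.median(ph[k]))
E
python3 - <<'E'
import sys; sys.path.insert(0,'.')
from h import *
crop(load('side11.npz'),225,110,275,150,1,'s11b.png')
E
```

```text
(330, 240) -0.022 [0.576 0.231 0.197] r 0.1409 phi 65.9 latch: 0.06 0.1506
(330, 240) 0 [0.581 0.254 0.191] r 0.1326 phi 68.5 latch: 0.0689 0.1453
(330, 240) 0.022 [0.587 0.277 0.186] r 0.1246 phi 71.4 latch: 0.0777 0.14
(350, 245) -0.022 [0.583 0.232 0.194] r 0.1357 phi 68.3 latch: 0.0674 0.1481
(350, 245) 0 [0.589 0.255 0.189] r 0.1275 phi 71.2 latch: 0.0765 0.1428
(350, 245) 0.022 [0.595 0.279 0.183] r 0.1197 phi 74.5 latch: 0.0855 0.1374
(345, 300) -0.022 [0.581 0.232 0.175] r 0.1191 phi 63.9 latch: 0.065 0.1289
(345, 300) 0 [0.586 0.255 0.169] r 0.1101 phi 66.7 latch: 0.074 0.1231
(345, 300) 0.022 [0.592 0.278 0.163] r 0.1013 phi 70.1 latch: 0.083 0.1173
top 18 [[-0.038, 0.111, 0.117, 71.297], [-0.038, 0.111, 0.118, 71.144], [-0.038, 0.109, 0.115, 70.877], [-0.039, 0.114, 0.121, 70.973], [-0.039, 0.112, 0.119, 70.698], [-0.041, 0.114, 0.121, 70.274], [-0.041, 0.113, 0.12, 70.086], [-0.041, 0.111, 0.118, 69.803], [-0.042, 0.116, 0.124, 69.95], [-0.044, 0.119, 0.127, 69.612], [-0.045, 0.12, 0.128, 69.503], [-0.046, 0.122, 0.13, 69.487], [-0.044, 0.116, 0.124, 68.959], [-0.046, 0.119, 0.128, 69.043], [-0.048, 0.122, 0.131, 68.763], [-0.047, 0.117, 0.126, 68.285], [-0.048, 0.12, 0.13, 68.357], [-0.048, 0.121, 0.131, 68.282]] median phi 69.70750600422926
side 28 [[-0.048, 0.119, 0.128, 68.136], [-0.048, 0.116, 0.125, 67.526], [-0.048, 0.119, 0.129, 67.937], [-0.046, 0.112, 0.121, 67.468], [-0.048, 0.116, 0.126, 67.546], [-0.048, 0.119, 0.128, 68.211], [-0.047, 0.113, 0.122, 67.322], [-0.048, 0.116, 0.125, 67.721], [-0.046, 0.109, 0.118, 67.17], [-0.047, 0.112, 0.122, 67.499], [-0.043, 0.104, 0.113, 67.563], [-0.045, 0.108, 0.117, 67.583], [-0.044, 0.105, 0.114, 67.257], [-0.041, 0.108, 0.115, 69.194]] median phi 67.59647610358655
s11b.png 15.0
```

View pics/s11b.png

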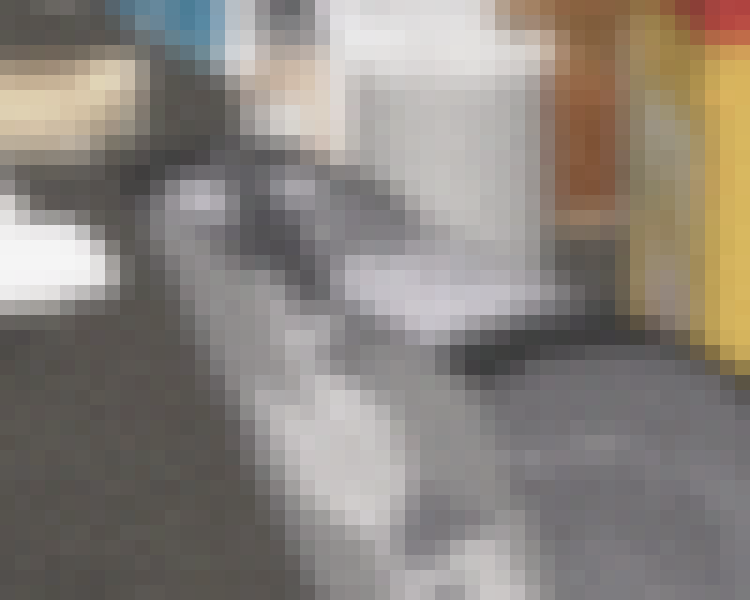

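View pics/t11.png

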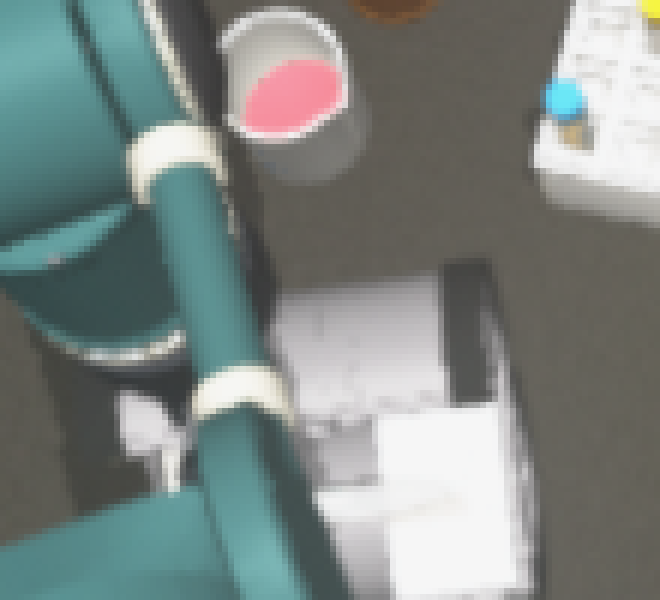

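Depth on the tab puts the shell at 68–69°. That explains the miss: the edge was 12–18 mm behind where I pushed. Now pushing from behind.

>>> {"fn": "arm_command", "kwargs": {
  "rows": [
    {"xyz": [0.002,0.0,0.024],"delta_rot": [0.0,0.0,0.0],"gripper": 0.0},
    {"xyz": [0.0,0.0,0.024],"delta_rot": [0.0,0.0,0.0],"gripper": 0.0},
    {"xyz": [0,0,0],"delta_rot": [0,0,0],"gripper": 0.0},
    {"xyz": [-0.007,0.0,0.0034],"delta_rot": [0.0,0.0,0.0],"gripper": 0.0},
    {"xyz": [-0.0116,0.0,0.0046],"delta_rot": [0.0,0.0,0.0],"gripper": 0.0},
    {"xyz": [-0.0111,0.0,0.0058],"delta_rot": [0.0,0.0,0.0],"gripper": 0.0},
    {"xyz": [-0.0106,0.0,0.007],"delta_rot": [0.0,0.0,0.0],"gripper": 0.0},
    {"xyz": [-0.0098,0.0,0.0081],"delta_rot": [0.0,0.0,0.0],"gripper": 0.0},
    {"xyz": [0,0,0],"delta_rot": [0,0,0],"gripper": 0.0}
  ]
}}

```text
time: 14.9
tool_pos: [0.5492, 0.2496, 0.1495]
tcp_rot: [3.132, 0.228, -0.006]
wrist_force: [-1.0, 0.4, 0.0]
width: -0.001
```

```bash
cat > phi.py <<'E'
from sh import *
import sys
p,R_=state();print('tcp u,w,y',(p-H)@ex,p[2]-.068,(p-H)@ey)
for n in('top','side'):
    c=load(n+sys.argv[1]+'.npz'); P=cloud(c).reshape(-1,3); px=c["pixels"].reshape(-1,3).astype(int); ok=np.isfinite(P[:,0]); P=P[ok]; r=P-H; y=r@ey; u=r@ex; w=r[:,2]
    rr=np.hypot(u,w); ph=np.degrees(np.arctan2(w,-u))
    # end faces/outer shell: distances
    k=(abs(y)<.02)&(rr>.112)&(rr<.131)&(ph>-5)&(ph<110)
    h,b=np.histogram(ph[k],np.arange(-5,111,2.5)); print(n,k.sum(),[(x,int(q)) for q,x in zip(h,b) if q])
    # apex of cylinder: outer shell radius about centre
E
python3 look.py 12 "(110,105,220,205)" "(200,90,300,165)"; python3 phi.py 12
```

```text
t12.png 6.0
s12.png 8.0
15.0 [0.5514 0.25   0.1508] [[0.989, 0.145, -0.001], [0.145, -0.989, -0.0], [-0.001, 0.0, -1.0]] [0.38 0.2  1.84 0.   1.11 0.24] 0.0022116229255008386
tcp u,w,y -0.0787965008139693 0.08275560773119411 -8.734317364718301e-06
top 21 [(np.float64(37.5), 1), (np.float64(40.0), 6), (np.float64(42.5), 9), (np.float64(45.0), 1), (np.float64(50.0), 4)]
side 70 [(np.float64(40.0), 13), (np.float64(42.5), 12), (np.float64(45.0), 13), (np.float64(47.5), 7), (np.float64(50.0), 12), (np.float64(52.5), 8), (np.float64(55.0), 5)]
```

View pics/s12.png

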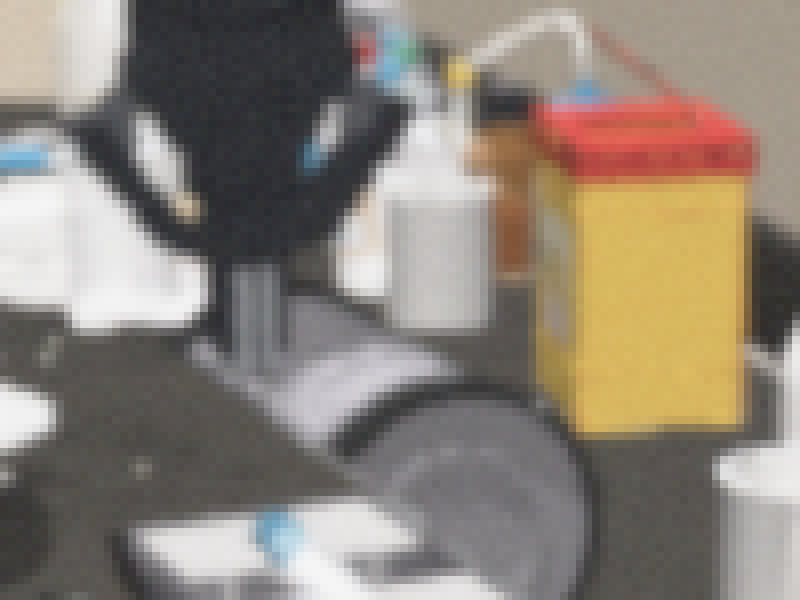

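The shell has followed down to about 42°. Continuing along the arc.

Run:
```python
from sh import *
p,Rm=state(); p=W(-.0804,.0831)
path=[]
for d,r in ((36,.124),(30,.126),(24,.127),(18,.129),(13,.131),(9,.132)):
    f=np.radians(d); path.append((W(-r*np.cos(f)+.002*np.sin(f)+.009,r*np.sin(f)+.002*np.cos(f)),Q))
rows(p,Q,path,0.0,vmax=.0199)
```

```text
[{"xyz": [-0.0097, 0.0, 0.0086], "delta_rot": [0.0, 0.0, 0.0], "gripper": 0.0}, {"xyz": [-0.009, 0.0, 0.0098], "delta_rot": [0.0, 0.0, 0.0], "gripper": 0.0}, {"xyz": [-0.0071, 0.0, 0.0112], "delta_rot": [0.0, 0.0, 0.0], "gripper": 0.0}, {"xyz": [-0.0069, 0.0, 0.0117], "delta_rot": [0.0, 0.0, 0.0], "gripper": 0.0}, {"xyz": [-0.0051, 0.0, 0.0104], "delta_rot": [0.0, 0.0, 0.0], "gripper": 0.0}, {"xyz": [-0.0029, 0.0, 0.0088], "delta_rot": [0.0, 0.0, 0.0], "gripper": 0.0}]
end [0.5096 0.2439 0.0906] 6
```

>>> {"fn": "arm_command", "kwargs": {
  "rows": [
    {"xyz": [-0.0097,0.0,0.0086],"delta_rot": [0.0,0.0,0.0],"gripper": 0.0},
    {"xyz": [-0.009,0.0,0.0098],"delta_rot": [0.0,0.0,0.0],"gripper": 0.0},
    {"xyz": [-0.0071,0.0,0.0112],"delta_rot": [0.0,0.0,0.0],"gripper": 0.0},
    {"xyz": [-0.0065,0.0,0.0117],"delta_rot": [0.0,0.0,0.0],"gripper": 0.0},
    {"xyz": [-0.0045,0.0,0.0104],"delta_rot": [0.0,0.0,0.0],"gripper": 0.0},
    {"xyz": [-0.0025,0.0,0.0088],"delta_rot": [0.0,0.0,0.0],"gripper": 0.0},
    {"xyz": [0,0,0],"delta_rot": [0,0,0],"gripper": 0.0}
  ]
}}

```text
time: 15.7
tool_pos: [0.5115, 0.2439, 0.0886]
tcp_rot: [3.132, 0.227, -0.006]
wrist_force: [-0.6, 0.2, -0.4]
width: -0.002
```

```bash
python3 look.py 13 "(110,105,220,205)" "(190,110,290,185)"; python3 phi.py 13
```

```text
t13.png 6.0
s13.png 8.0
15.8 [0.5131 0.2444 0.0903] [[0.99, 0.144, -0.001], [0.144, -0.99, -0.0], [-0.001, 0.0, -1.0]] [0.4  0.19 1.97 0.   0.98 0.26] 0.001397988526203144
tcp u,w,y -0.11750748444328105 0.02232845017611175 -1.922910257554889e-05
top 26 [(np.float64(5.0), 9), (np.float64(7.5), 14), (np.float64(10.0), 3)]
side 241 [(np.float64(5.0), 6), (np.float64(7.5), 17), (np.float64(10.0), 11), (np.float64(12.5), 10), (np.float64(15.0), 11), (np.float64(17.5), 10), (np.float64(20.0), 9), (np.float64(22.5), 9), (np.float64(25.0), 8), (np.float64(27.5), 5), (np.float64(30.0), 7), (np.float64(32.5), 6), (np.float64(35.0), 12), (np.float64(37.5), 13), (np.float64(40.0), 14), (np.float64(42.5), 12), (np.float64(45.0), 16), (np.float64(47.5), 13), (np.float64(50.0), 16), (np.float64(52.5), 12), (np.float64(55.0), 10), (np.float64(57.5), 10), (np.float64(60.0), 4)]
```

View pics/s13.png

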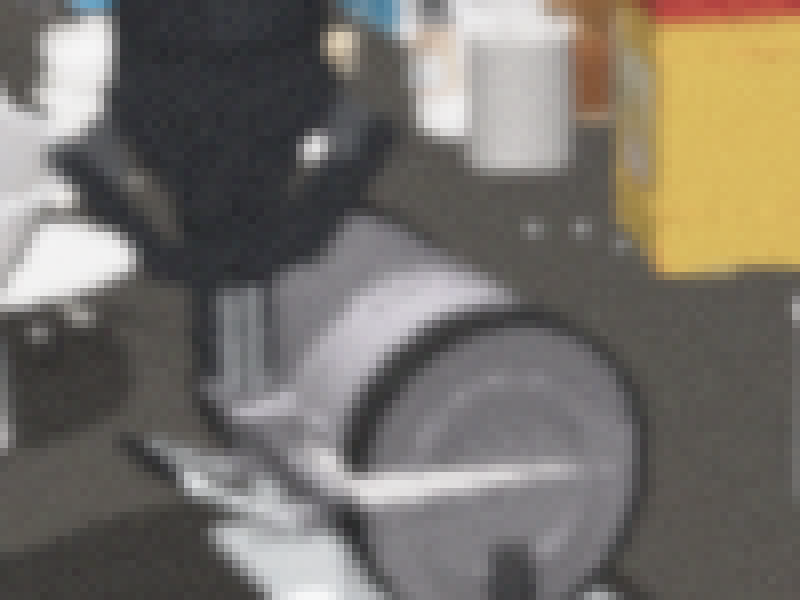

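The shell is at about 8°. The finger links are close to the shell top, so I'll lift and turn the tool 90° (links spread along y) before pressing home.

>>> {"fn": "arm_command", "kwargs": {
  "rows": [
    {"xyz": [-0.003,0,-0.02],"delta_rot": [0,0,-0.1],"gripper": 0.0},
    {"xyz": [0,0,-0.015],"delta_rot": [0,0,-0.134],"gripper": 0.0},
    {"xyz": [0,0,0],"delta_rot": [0,0,-0.134],"gripper": 0.0},
    {"xyz": [0,0,0],"delta_rot": [0,0,-0.134],"gripper": 0.0},
    {"xyz": [0,0,0],"delta_rot": [0,0,-0.134],"gripper": 0.0},
    {"xyz": [0,0,0],"delta_rot": [0,0,-0.134],"gripper": 0.0},
    {"xyz": [0,0,0],"delta_rot": [0,0,-0.134],"gripper": 0.0},
    {"xyz": [0,0,0],"delta_rot": [0,0,-0.134],"gripper": 0.0},
    {"xyz": [0,0,0],"delta_rot": [0,0,-0.134],"gripper": 0.0},
    {"xyz": [0,0,0],"delta_rot": [0,0,-0.134],"gripper": 0.0},
    {"xyz": [0,0,0],"delta_rot": [0,0,-0.134],"gripper": 0.0},
    {"xyz": [0,0,0],"delta_rot": [0,0,-0.134],"gripper": 0.0}
  ]
}}

```text
time: 17.0
tool_pos: [0.5112, 0.2444, 0.1266]
tcp_rot: [2.044, 2.385, 0.002]
wrist_force: [-0.1, 0.7, 0.0]
width: 0.002
```

>>> {"fn": "arm_command", "kwargs": {
  "rows": [
    {"xyz": [0,0,0],"delta_rot": [0,0,0],"gripper": 0.0},
    {"xyz": [0,0,0],"delta_rot": [0,0,0],"gripper": 0.0}
  ]
}}

```text
time: 17.2
tool_pos: [0.5109, 0.2442, 0.1263]
tcp_rot: [2.055, 2.376, 0.002]
wrist_force: [-0.8, -0.3, 0.6]
width: 0.002
```

```bash
python3 look.py 14 "(110,105,220,205)" "(190,110,290,185)"; python3 phi.py 14
python3 - <<'E'
from sh import *
p,Rm=state(); Q2=Rax((0,0,-1),ey)
rows(p,Rm,[(W(-.122,.045),Q2),(W(-.122,.010),Q2)],0.0,vmax=.0199)
E
```

```text
t14.png 6.0
s14.png 8.0
17.3 [0.5106 0.2441 0.126 ] [[-0.145, 0.989, 0.0], [0.989, 0.145, 0.0], [0.0, 0.0, -1.0]] [ 0.4   0.15  1.95  0.    1.05 -1.31] 0.0025852912724294267
tcp u,w,y -0.1200478438933717 0.05803169453789314 5.872822154914359e-05
top 20 [(np.float64(5.0), 3), (np.float64(7.5), 16), (np.float64(10.0), 1)]
side 33 [(np.float64(5.0), 5), (np.float64(7.5), 21), (np.float64(25.0), 1), (np.float64(27.5), 2), (np.float64(30.0), 2), (np.float64(32.5), 2)]
[{"xyz": [-0.0001, -0.002, 0.013], "delta_rot": [0.0, 0.0, 0.001], "gripper": 0.0}, {"xyz": [0.0, 0.0, 0.0175], "delta_rot": [0.0, 0.0, 0.0], "gripper": 0.0}, {"xyz": [0.0, 0.0, 0.0175], "delta_rot": [0.0, 0.0, 0.0], "gripper": 0.0}]
end [0.5087 0.2438 0.078 ] 3
```

View pics/s14.png

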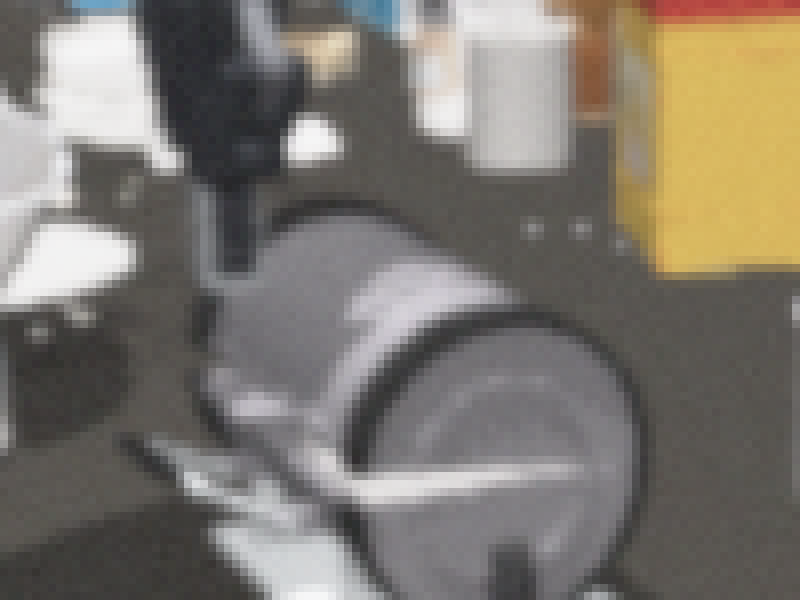

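View pics/t14.png

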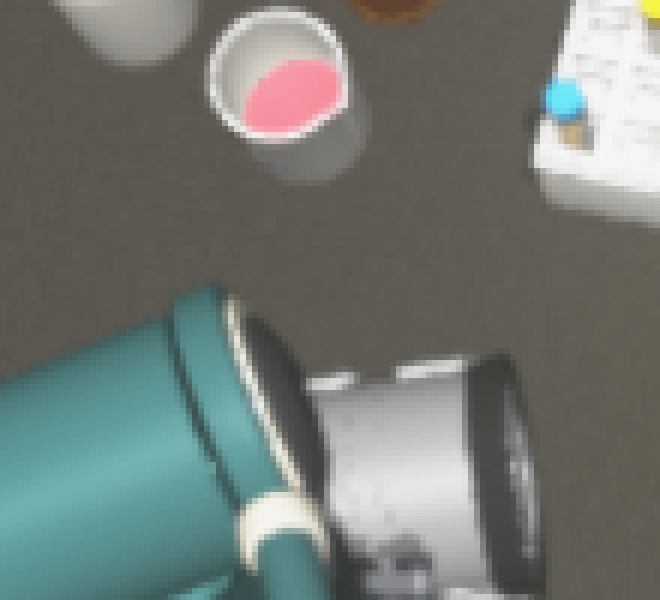

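The tube stays in place and a wedge of gap is visible at side crop (450,480), so the shell is at about 8°. Pressing down.

>>> {"fn": "arm_command", "kwargs": {
  "rows": [
    {"xyz": [0,-0.002,0.013],"delta_rot": [0.0,0.0,0.001],"gripper": 0.0},
    {"xyz": [0.0,0.0,0.015],"delta_rot": [0.0,0.0,0.0],"gripper": 0.0},
    {"xyz": [0.0,0.0,0.008],"delta_rot": [0.0,0.0,0.0],"gripper": 0.0},
    {"xyz": [0.0,0.0,0.006],"delta_rot": [0.0,0.0,0.0],"gripper": 0.0},
    {"xyz": [0.0,0.0,0.005],"delta_rot": [0.0,0.0,0.0],"gripper": 0.0},
    {"xyz": [0.0,0.0,0.004],"delta_rot": [0.0,0.0,0.0],"gripper": 0.0},
    {"xyz": [0.0,0.0,0.003],"delta_rot": [0.0,0.0,0.0],"gripper": 0.0},
    {"xyz": [0.0,0.0,0.0],"delta_rot": [0.0,0.0,0.0],"gripper": 0.0}
  ]
}}

```text
time: 18.1
tool_pos: [0.5086, 0.2439, 0.0739]
tcp_rot: [-2.052, -2.378, 0.0]
wrist_force: [-6.2, -2.5, 13.0]
width: -0.0
```

```bash
python3 look.py 15 "(110,105,220,205)" "(190,110,290,185)"; python3 phi.py 15
```

```text
t15.png 6.0
s15.png 8.0
18.2 [0.5085 0.2439 0.0739] [[-0.146, 0.989, -0.0], [0.989, 0.146, 0.0], [0.0, -0.0, -1.0]] [ 0.4   0.21  1.99  0.    0.95 -1.31] -0.0050927901675413036
tcp u,w,y -0.12215090788149958 0.005868094885350075 9.305874964487584e-05
top 2 [(np.float64(7.5), 1), (np.float64(10.0), 1)]
side 75 [(np.float64(0.0), 15), (np.float64(2.5), 10), (np.float64(5.0), 8), (np.float64(7.5), 9), (np.float64(10.0), 10), (np.float64(12.5), 9), (np.float64(15.0), 6), (np.float64(17.5), 6), (np.float64(20.0), 2)]
```

View pics/s15.png

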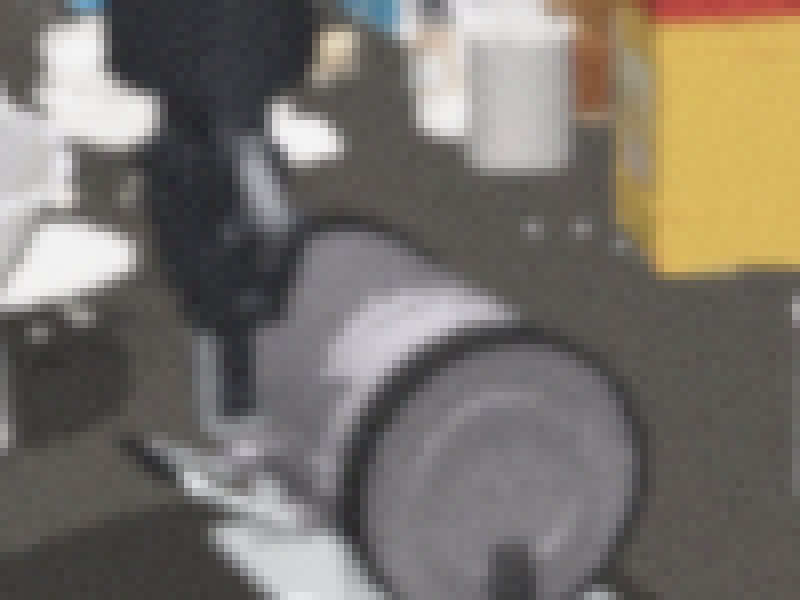

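The gap has closed and the press reads 13 N. I'll push a bit harder to seat it fully.

>>> {"fn": "arm_command", "kwargs": {
  "rows": [
    {"xyz": [0.0,0.0,0.002],"delta_rot": [0.0,0.0,0.0],"gripper": 0.0},
    {"xyz": [0.0,0.0,0.002],"delta_rot": [0.0,0.0,0.0],"gripper": 0.0},
    {"xyz": [0.0,0.0,0.0],"delta_rot": [0.0,0.0,0.0],"gripper": 0.0},
    {"xyz": [0.0,0.0,0.0],"delta_rot": [0.0,0.0,0.0],"gripper": 0.0}
  ]
}}

```text
time: 18.6
tool_pos: [0.5087, 0.244, 0.073]
tcp_rot: [-2.052, -2.379, -0.0]
wrist_force: [-14.1, -6.7, 31.8]
width: 0.001
```

>>> {"fn": "arm_command", "kwargs": {
  "rows": [
    {"xyz": [0.0,0.0,-0.005],"delta_rot": [0.0,0.0,0.0],"gripper": 0.0},
    {"xyz": [0.0,0.0,-0.02],"delta_rot": [0.0,0.0,0.0],"gripper": 0.0},
    {"xyz": [0.0,0.0,-0.04],"delta_rot": [0.0,0.0,0.0],"gripper": 0.0},
    {"xyz": [0.0,-0.02,-0.04],"delta_rot": [0.0,0.0,0.0],"gripper": 0.0},
    {"xyz": [0.0,-0.04,-0.02],"delta_rot": [0.0,0.0,0.0],"gripper": 0.0},
    {"xyz": [0.0,-0.03,0],"delta_rot": [0.0,0.0,0.0],"gripper": 0.0},
    {"xyz": [0.0,0,0],"delta_rot": [0.0,0.0,0.0],"gripper": 0.0}
  ]
}}

```text
time: 19.3
tool_pos: [0.4171, 0.2304, 0.1938]
tcp_rot: [2.051, 2.379, 0.002]
wrist_force: [-0.9, -0.1, -0.7]
width: 0.0
```

```bash
python3 look.py 16 "(130,155,210,225)" "(190,120,270,180)"; python3 phi.py 16
python3 - <<'E'
from sh import *
for n in('top','side'):
    c=load(n+'16.npz'); P=cloud(c).reshape(-1,3); P=P[np.isfinite(P[:,0])]; r=P-LH; x=r@ex;y=r@ey;z=r[:,2]
    m=(abs(y)<.016)&(x<-.005)&(x>-.065)&(z>-.02)&(z<.06); 
    print(n,m.sum(),np.c_[x,y,z][m].round(3).tolist()[:40])
E
```

```text
t16.png 8.571428571428571
s16.png 10.0
19.4 [0.4196 0.2308 0.1933] [[-0.147, 0.989, 0.002], [0.989, 0.147, 0.001], [0.001, 0.002, -1.0]] [ 0.45 -0.09  2.05 -0.    1.17 -1.27] -0.002440466592707952
tcp u,w,y -0.21199300973717866 0.1253476275213442 -8.375899222541064e-06
top 88 [(np.float64(-2.5), 2), (np.float64(0.0), 61), (np.float64(2.5), 25)]
side 28 [(np.float64(0.0), 23), (np.float64(2.5), 5)]
top 106 [[-0.005, -0.006, 0.024], [-0.006, -0.009, 0.025], [-0.006, -0.012, 0.026], [-0.006, -0.014, 0.025], [-0.006, 0.013, 0.026], [-0.006, 0.01, 0.028], [-0.006, 0.008, 0.024], [-0.007, 0.005, 0.026], [-0.008, 0.002, 0.03], [-0.007, -0.0, 0.025], [-0.007, -0.003, 0.023], [-0.008, -0.006, 0.024], [-0.008, -0.008, 0.022], [-0.009, -0.011, 0.023], [-0.009, -0.014, 0.027], [-0.008, 0.014, 0.023], [-0.009, 0.011, 0.025], [-0.009, 0.008, 0.023], [-0.009, 0.006, 0.024], [-0.009, 0.003, 0.023], [-0.01, 0.0, 0.024], [-0.01, -0.003, 0.024], [-0.024, -0.005, 0.017], [-0.024, -0.008, 0.018], [-0.025, -0.011, 0.019], [-0.025, -0.014, 0.02], [-0.024, 0.014, 0.018], [-0.024, 0.011, 0.018], [-0.025, 0.0
[... 362 characters left out ...]
0.01, 0.004, 0.026], [-0.007, 0.006, 0.025], [-0.044, 0.014, 0.025], [-0.041, 0.012, 0.025], [-0.011, 0.003, 0.023], [-0.01, -0.002, 0.025], [-0.008, -0.006, 0.026], [-0.044, 0.013, 0.022], [-0.043, 0.005, 0.025], [-0.041, 0.003, 0.025], [-0.036, 0.01, 0.022], [-0.012, -0.01, 0.024], [-0.011, -0.015, 0.026], [-0.007, -0.013, 0.025], [-0.045, 0.001, 0.023], [-0.044, -0.007, 0.026], [-0.042, -0.012, 0.027], [-0.036, 0.001, 0.022], [-0.032, 0.005, 0.02], [-0.027, 0.011, 0.017], [-0.011, -0.016, 0.023], [-0.046, -0.014, 0.025], [-0.037, -0.011, 0.023], [-0.031, -0.004, 0.02], [-0.027, -0.0, 0.018], [-0.043, -0.014, 0.022], [-0.035, -0.015, 0.021], [-0.032, -0.013, 0.02], [-0.026, -0.006, 0.016]]
```

View pics/t16.png

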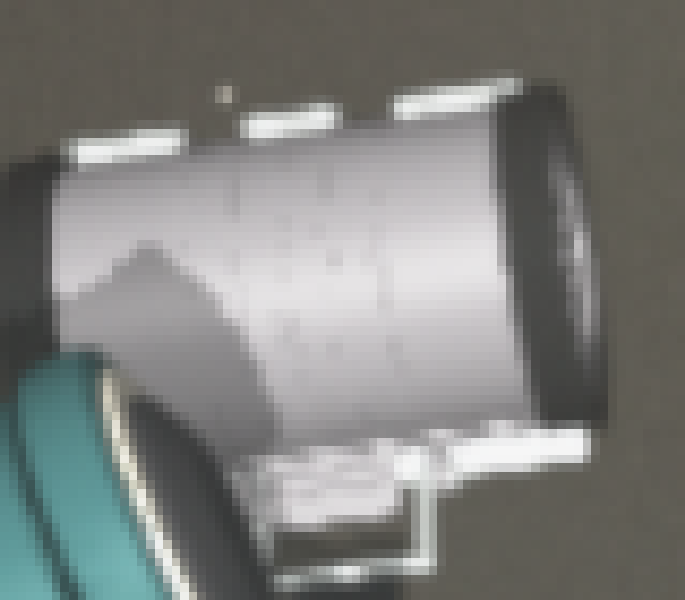

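View pics/s16.png

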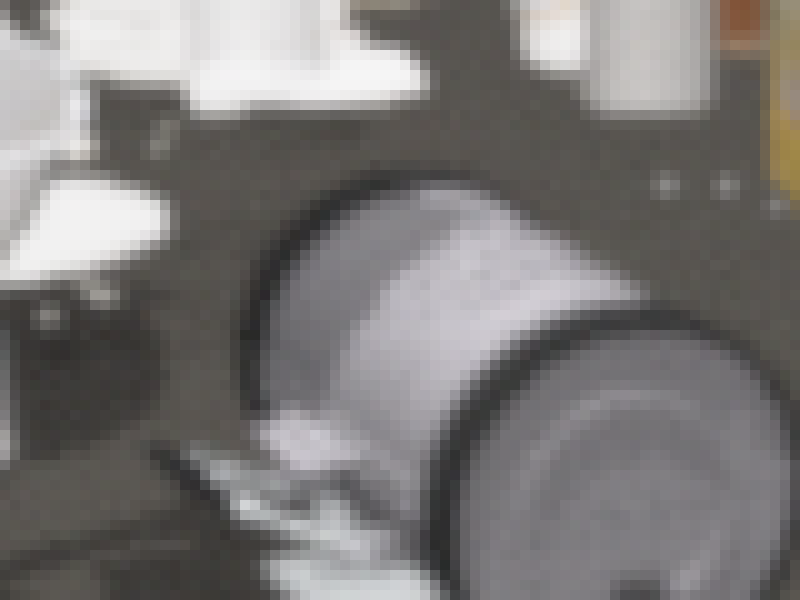

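The shell is edge to edge: tab top at 70.5 mm against 70 expected. The latch plate edge is measured 46 mm in front of and 25 mm above its hinge, so r = 52 mm and it is about 61° open. Planning the latch stroke.

```bash
cat >> sh.py <<'E'
Q2=Rax((0,0,-1),ey)
def L(x,z): return LH+x*ex+np.array([0,0,z])
E
python3 - <<'E'
from sh import *
p,Rm=state(); print(((p-LH)@ex),p[2]-LH[2])
p,Rm=rows(p,Rm,[(L(-.090,.08),Q2),(L(-.078,.013),Q2)],0.0,vmax=.035)
path=[(L(-.062,.014),Q2)]
for a in (58,52,46,40,34,28,22,16,10,5):
    a=np.radians(a); path.append((L(-.0525*np.sin(a)-.012,.0525*np.cos(a)-.011),Q2))
print('push');rows(p,Rm,path,0.0,vmax=.0199)
E
```

```text
-0.09449300973717865 0.1473476275213442
[{"xyz": [0.0, 0.002, 0.034], "delta_rot": [0.001, 0.0, 0.001], "gripper": 0.0}, {"xyz": [0.0, 0.002, 0.033], "delta_rot": [0.001, -0.001, 0.002], "gripper": 0.0}, {"xyz": [0.0, 0.006, 0.034], "delta_rot": [0.0, 0.0, 0.0], "gripper": 0.0}, {"xyz": [0.0, 0.006, 0.033], "delta_rot": [0.0, 0.0, 0.0], "gripper": 0.0}]
end [0.4356 0.2332 0.0594] 4
push
[{"xyz": [0.0, 0.0163, -0.0006], "delta_rot": [0.0, 0.0, 0.0], "gripper": 0.0}, {"xyz": [0.0, 0.0055, -0.0029], "delta_rot": [0.0, 0.0, 0.0], "gripper": 0.0}, {"xyz": [0.0, 0.0032, -0.0045], "delta_rot": [0.0, 0.0, 0.0], "gripper": 0.0}, {"xyz": [0.0, 0.0036, -0.0041], "delta_rot": [0.0, 0.0, 0.0], "gripper": 0.0}, {"xyz": [0.0, 0.004, -0.0037], "delta_rot": [0.0, 0.0, 0.0], "gripper": 0.0}, {"xyz": [0.0, 0.0044, -0.0034], "delta_rot": [0.0, 0.0, 0.0], "gripper": 0.0}, {"xyz": [0.0, 0.0047, -0.0028], "delta_rot": [0.0, 0.0, 0.0], "gripper": 0.0}, {"xyz": [0.0, 0.005, -0.0023], "delta_rot": [0.0, 0.0, 0.0], "gripper": 0.0}, {"xyz": [0.0, 0.0052, -0.0018], "delta_rot": [0.0, 0.0, 0.0], "gripper": 0.0}, {"xyz": [0.0, 0.0053, -0.0012], "delta_rot": [0.0, 0.0, 0.0], "gripper": 0.0}, {"xyz": [0.0, 0.0046, -0.0006], "delta_rot": [0.0, 0.0, 0.0], "gripper": 0.0}]
end [0.4968 0.2421 0.0873] 11
```

>>> {"fn": "arm_command", "kwargs": {
  "rows": [
    {"xyz": [0.0,0.002,0.034],"delta_rot": [0.001,0.0,0.001],"gripper": 0.0},
    {"xyz": [0.0,0.002,0.033],"delta_rot": [0.001,-0.001,0.002],"gripper": 0.0},
    {"xyz": [0.0,0.006,0.034],"delta_rot": [0.0,0.0,0.0],"gripper": 0.0},
    {"xyz": [0.0,0.006,0.033],"delta_rot": [0.0,0.0,0.0],"gripper": 0.0},
    {"xyz": [0,0,0],"delta_rot": [0,0,0],"gripper": 0.0},
    {"xyz": [0.0,0.008,0],"delta_rot": [0.0,0.0,0.0],"gripper": 0.0},
    {"xyz": [0.0,0.008,-0.001],"delta_rot": [0.0,0.0,0.0],"gripper": 0.0},
    {"xyz": [0.0,0.0055,-0.003],"delta_rot": [0.0,0.0,0.0],"gripper": 0.0},
    {"xyz": [0.0,0.003,-0.0045],"delta_rot": [0.0,0.0,0.0],"gripper": 0.0},
    {"xyz": [0.0,0.0035,-0.004],"delta_rot": [0.0,0.0,0.0],"gripper": 0.0},
    {"xyz": [0,0,0],"delta_rot": [0,0,0],"gripper": 0.0}
  ]
}}

```text
time: 20.5
tool_pos: [0.464, 0.2373, 0.0728]
tcp_rot: [2.056, 2.375, 0.0]
wrist_force: [0.5, -0.4, 0.8]
width: -0.002
```

```bash
python3 look.py 17 "(130,155,210,225)" "(190,120,270,180)"; python3 -c "
from sh import *
p,R_=state();print((p-LH)@ex,p[2]-LH[2],(p-LH)@ey)"
```

```text
t17.png 8.571428571428571
s17.png 10.0
20.6 [0.4633 0.237  0.0718] [[-0.144, 0.99, -0.0], [0.99, 0.144, -0.001], [-0.001, -0.0, -1.0]] [ 0.43  0.13  2.08 -0.    0.93 -1.29] 0.0035778039303248025
-0.05039439743763091 0.02580569746167615 -0.00016499277113112936
```

View pics/s17.png

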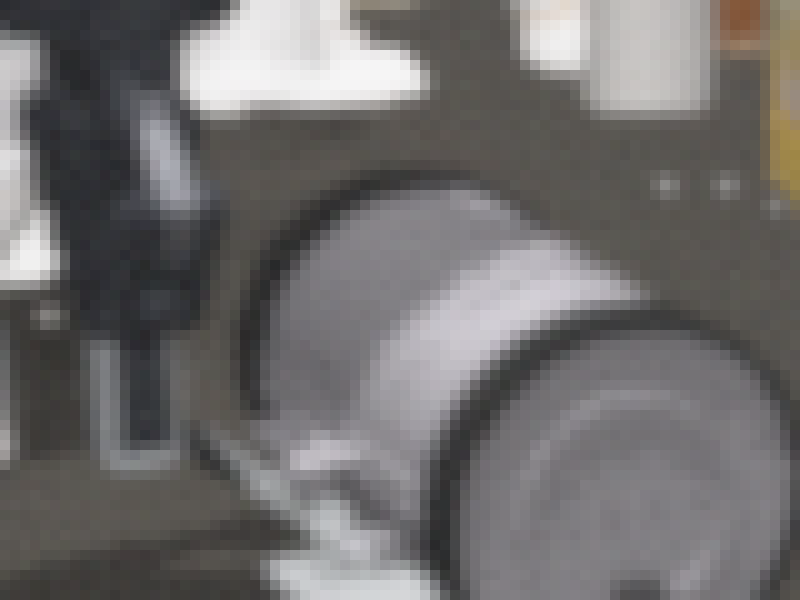

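The latch is following, with its plate edge now at side crop (200,430). Continuing.

>>> {"fn": "arm_command", "kwargs": {
  "rows": [
    {"xyz": [0.0,0.0045,-0.0037],"delta_rot": [0.0,0.0,0.0],"gripper": 0.0},
    {"xyz": [0.0,0.0044,-0.0034],"delta_rot": [0.0,0.0,0.0],"gripper": 0.0},
    {"xyz": [0.0,0.0047,-0.0028],"delta_rot": [0.0,0.0,0.0],"gripper": 0.0},
    {"xyz": [0.0,0.005,-0.0023],"delta_rot": [0.0,0.0,0.0],"gripper": 0.0},
    {"xyz": [0.0,0.0052,-0.0018],"delta_rot": [0.0,0.0,0.0],"gripper": 0.0},
    {"xyz": [0.0,0.0053,-0.0012],"delta_rot": [0.0,0.0,0.0],"gripper": 0.0},
    {"xyz": [0.0,0.0046,-0.0006],"delta_rot": [0.0,0.0,0.0],"gripper": 0.0},
    {"xyz": [0,0,0],"delta_rot": [0,0,0],"gripper": 0.0}
  ]
}}

```text
time: 21.4
tool_pos: [0.4971, 0.2418, 0.087]
tcp_rot: [-2.056, -2.375, 0.002]
wrist_force: [0.1, 0.1, 0.0]
width: -0.002
```

```bash
python3 look.py 18 "(130,155,210,225)" "(190,120,270,180)"; python3 -c "
from sh import *
p,R_=state();print((p-LH)@ex,p[2]-LH[2],(p-LH)@ey)"
```

```text
t18.png 8.571428571428571
s18.png 10.0
21.5 [0.4963 0.2416 0.0867] [[-0.143, 0.99, -0.002], [0.99, 0.143, -0.001], [-0.001, -0.002, -1.0]] [ 0.41  0.17  2.   -0.    0.97 -1.31] -0.003790252669084283
-0.017128556477657986 0.04069088591367722 -0.00036002782174217643
```

View pics/s18.png

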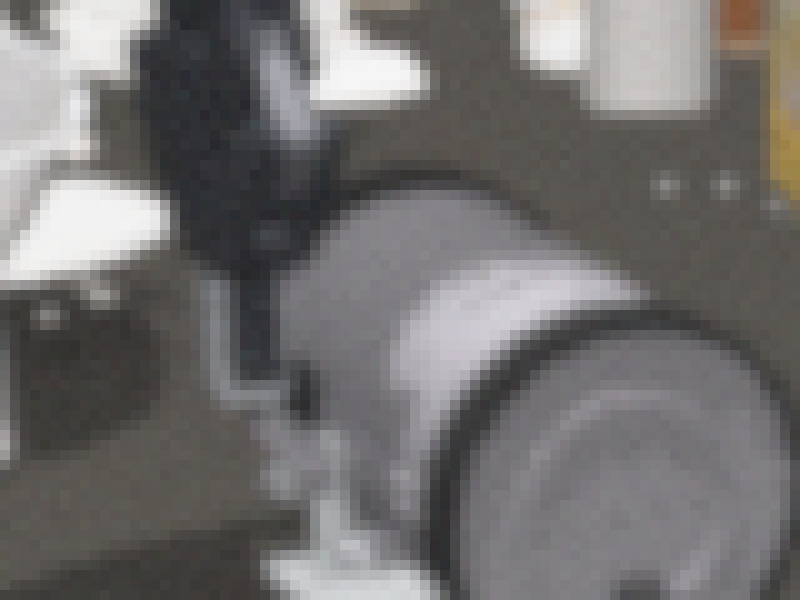

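Nearly upright now, with the plate at side crop (300,390). I'll push on until it stops.

>>> {"fn": "arm_command", "kwargs": {
  "rows": [
    {"xyz": [0.0,0.003,0.001],"delta_rot": [0.0,0.0,0.0],"gripper": 0.0},
    {"xyz": [0.0,0.003,0.001],"delta_rot": [0.0,0.0,0.0],"gripper": 0.0},
    {"xyz": [0,0,0],"delta_rot": [0,0,0],"gripper": 0.0}
  ]
}}

```text
time: 21.8
tool_pos: [0.5015, 0.2424, 0.0845]
tcp_rot: [-2.055, -2.374, 0.005]
wrist_force: [-2.1, -0.6, 0.8]
width: -0.002
```

>>> {"fn": "arm_command", "kwargs": {
  "rows": [
    {"xyz": [0.0,0.002,0],"delta_rot": [0.0,0.0,0.0],"gripper": 0.0},
    {"xyz": [0,0,0],"delta_rot": [0,0,0],"gripper": 0.0}
  ]
}}

```text
time: 22.0
tool_pos: [0.5018, 0.2425, 0.0845]
tcp_rot: [-2.054, -2.373, 0.01]
wrist_force: [-7.7, -0.7, 5.5]
width: -0.001
```

>>> {"fn": "arm_command", "kwargs": {
  "rows": [
    {"xyz": [0.0,0.002,0],"delta_rot": [0.0,0.0,0.0],"gripper": 0.0},
    {"xyz": [0,0,0],"delta_rot": [0,0,0],"gripper": 0.0}
  ]
}}

```text
time: 22.2
tool_pos: [0.5021, 0.2425, 0.0845]
tcp_rot: [-2.052, -2.371, 0.014]
wrist_force: [-12.3, -1.3, 9.8]
width: -0.004
```

>>> {"fn": "arm_command", "kwargs": {
  "rows": [
    {"xyz": [0.0,-0.005,0],"delta_rot": [0.0,0.0,0.0],"gripper": 0.0},
    {"xyz": [0.0,-0.02,0],"delta_rot": [0.0,0.0,0.0],"gripper": 0.0},
    {"xyz": [0.0,-0.04,-0.03],"delta_rot": [0.0,0.0,0.0],"gripper": 0.0},
    {"xyz": [-0.02,-0.03,-0.04],"delta_rot": [0.0,0.0,0.0],"gripper": 0.0},
    {"xyz": [-0.04,0,-0.03],"delta_rot": [0.0,0.0,0.0],"gripper": 0.0},
    {"xyz": [-0.045,0,0],"delta_rot": [0.0,0.0,0.0],"gripper": 0.0},
    {"xyz": [-0.045,0,0],"delta_rot": [0.0,0.0,0.0],"gripper": 0.0},
    {"xyz": [-0.045,0,0],"delta_rot": [0.0,0.0,0.0],"gripper": 0.0},
    {"xyz": [0,0,0],"delta_rot": [0,0,0],"gripper": 0.0},
    {"xyz": [0,0,0],"delta_rot": [0,0,0],"gripper": 0.0}
  ]
}}

```text
time: 23.2
tool_pos: [0.4426, 0.0373, 0.1826]
tcp_rot: [2.06, 2.372, -0.002]
wrist_force: [0.0, 0.4, 0.3]
width: 0.002
```

```bash
python3 look.py 19 "(110,145,210,220)" "(190,120,270,180)"; python3 phi.py 19
python3 - <<'E'
from sh import *
for n in('top','side'):
    c=load(n+'19.npz'); P=cloud(c).reshape(-1,3); P=P[np.isfinite(P[:,0])]; r=P-LH; x=r@ex;y=r@ey;z=r[:,2]
    m=(abs(y)<.016)&(x<.008)&(x>-.065)&(z>.032)&(z<.06); 
    print(n,m.sum(),np.c_[x,y,z][m].round(3).tolist()[:40])
E
```

```text
t19.png 8.0
s19.png 10.0
23.3 [0.4422 0.0389 0.1824] [[-0.144, 0.99, -0.001], [0.99, 0.144, -0.001], [-0.001, -0.002, -1.0]] [ 0.03 -0.15  2.13 -0.    1.16 -1.68] -0.0017863966187692329
tcp u,w,y -0.21737438764962383 0.11435688207473976 -0.19316161122830458
top 95 [(np.float64(-2.5), 2), (np.float64(0.0), 52), (np.float64(2.5), 7), (np.float64(5.0), 5), (np.float64(7.5), 3), (np.float64(10.0), 10), (np.float64(12.5), 13), (np.float64(15.0), 3)]
side 68 [(np.float64(-2.5), 1), (np.float64(0.0), 25), (np.float64(2.5), 6), (np.float64(5.0), 8), (np.float64(7.5), 9), (np.float64(10.0), 10), (np.float64(12.5), 9)]
top 28 [[0.003, -0.001, 0.053], [0.003, -0.003, 0.047], [0.002, -0.006, 0.051], [0.001, -0.01, 0.055], [0.001, -0.012, 0.051], [0.002, 0.013, 0.049], [0.001, 0.009, 0.054], [0.002, 0.008, 0.046], [0.0, 0.004, 0.055], [0.0, 0.002, 0.052], [0.0, -0.001, 0.052], [0.0, -0.003, 0.049], [-0.0, -0.006, 0.05], [-0.001, -0.009, 0.05], [-0.001, -0.011, 0.047], [-0.001, -0.014, 0.048], [-0.0, -0.015, 0.041], [-0.001, 0.013, 0.051], [-0.001, 0.01, 0.049], [-0.001, 0.008, 0.048], [-0.001, 0.006, 0.046], [-0.001, 0.003, 0.046], [-0.002, -0.0, 0.049], [-0.002, -0.002, 0.046], [-0.002, -0.004, 0.044], [-0.002, -0.007, 0.042], [-0.002, 0.013, 0.039], [-0.003, 0.009, 0.045]]
side 27 [[0.0, 0.013, 0.052], [-0.001, 0.009, 0.05], [0.0, 0.004, 0.051], [-0.003, 0.015, 0.046], [-0.001, 0.01, 0.047], [-0.002, -0.002, 0.051], [-0.0, -0.005, 0.051], [-0.003, 0.014, 0.043], [-0.001, 0.011, 0.044], [-0.002, -0.002, 0.048], [-0.001, -0.008, 0.049], [0.001, -0.011, 0.05], [-0.003, 0.004, 0.043], [-0.001, 0.001, 0.044], [-0.001, -0.008, 0.046], [-0.003, 0.007, 0.039], [-0.003, -0.004, 0.042], [-0.001, -0.008, 0.043], [0.003, -0.014, 0.044], [-0.002, 0.008, 0.036], [-0.003, -0.003, 0.039], [-0.002, -0.009, 0.041], [-0.001, -0.015, 0.042], [-0.002, 0.001, 0.035], [-0.002, -0.008, 0.038], [-0.002, -0.008, 0.034], [-0.002, -0.016, 0.034]]
```

View pics/t19.png

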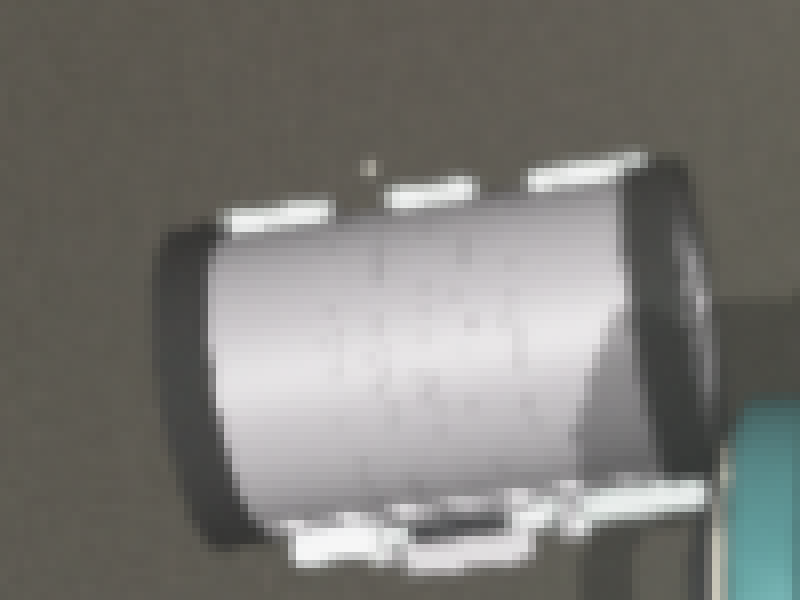

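View pics/s19.png

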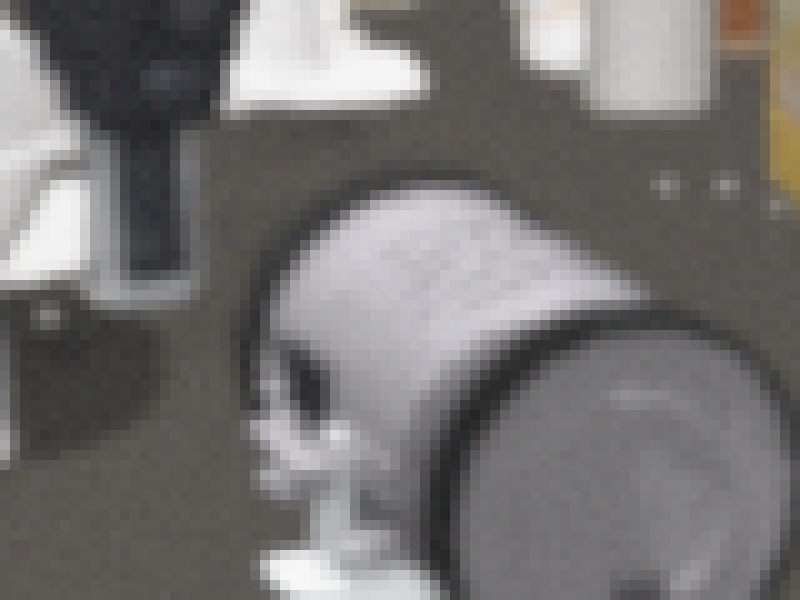

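Run:
```python
from h import *
a=load('top0.npz')["pixels"].astype(int); b=load('top19.npz')["pixels"].astype(int)
for n,(u,v) in dict(tape=(240,157),timer=(238,240),dropper=(237,196)).items():
    print(n,abs(a[v-12:v+13,u-14:u+15]-b[v-12:v+13,u-14:u+15]).mean().round(1))
cv2.imwrite('pics/full19.png',cv2.resize(load('side19.npz')["pixels"][:,:,::-1],(800,600)))
```

```text
tape 4.6
timer 72.9
dropper 18.8
```

View pics/full19.png

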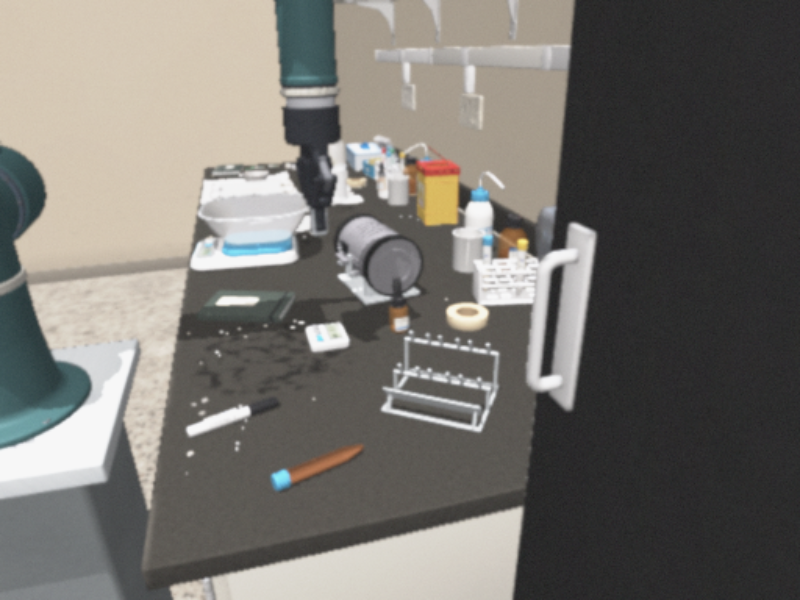

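The side view shows the tape at (467,316), the timer at (327,337) and the dropper at (399,310), all where they started. The arm occludes the last two in the top view. The carrier is shut and latched and the rack is empty. Handing in.

```bash
python3 -c "
from workcell import bot
print(bot.finish_job())"
```

```text
the job is handed in; nothing more can be done
None
```

I took the tube from the rack, laid it in the carrier's groove, closed and pressed the shell, and swung the latch upright. The job was handed in at about 23 s with the arm clear; no verdict was reported.

**Last checks**
- **Tube:** before the shell went down, depth gave its top at about 75–76 mm, level along its length, so its axis was near 68 mm. Sideways it read +1.6 mm from the top camera and −3.1 mm from the side camera, within the 6 mm allowed. It is hidden now, so I could not check it after closing.
- **Shell:** it took 32 N of pressing without moving further. Its tab top measured about 70.5 mm, against 70 mm when fully closed. That fits edge to edge, but it is about as fine as the cameras can tell.
- **Latch:** the plate edge is 0–3 mm from straight above its hinge and 52 mm up, so it stands upright. It met a stop when pushed.
- **Bystanders:** the tape, timer and dropper are where they started in the side view. In the top view the arm covered the timer and dropper, so a picture comparison there confirmed only the tape.

**What went wrong**
- **Shell push:** the first downward push missed, because I took the shell to be further closed than it was. It stayed where it was, and I closed it from behind the tab instead.
- **Refused command:** one move was refused because some rows had no rotation value; I sent it again.

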